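# Find the loose flip lid in the bottle rack and hold it open

## Task

Lay the steel hold-down bar across the rack's two end posts, seated in both cradles behind the lids so that it keeps the bottles down, without dropping it, and let go of it. Then, working along the row from the robot's left to its right, tap each of the three blue lids from above to find the one that is loose (it gives and springs back; the others are solid). Take the loose lid by its thumb tab, swing it up about 60 degrees and finish holding it there, still in the fingers, with the bar in place, all bottles down in the rack and everything else on the table left alone.

Things in the scene. Friction and masses are not known exactly. Their poses are not given: they have to be found in the camera images.
- rack: White bottle rack fixed to the table, 94 (x) x 270 (y) x 33 mm, with a row of three pockets 82 mm apart along y (floor 8 mm up) and an aluminium post 72 mm high at either end. Origin: centre of its underside; x points away from the robot at yaw 0, y along the row to the robot's left, z up.
- seat (a point): Point on the rack midway between its two posts, at the height of the seated bar's underside (72 mm up), 27 mm behind the rack's middle; axes like the rack's. Post tops (at y = +-122.5 mm) are cradles 18 mm wide in x, between cheeks with flared lips up to 90 mm above the table. The bottles' shoulders lie 2 mm under the seated bar, behind the lids.
- place_left (a point): Centre of the lid top of the bottle at the robot's left end of the row (+y), 90 mm above the table; fixed to the rack, axes like the rack's.
- place_middle (a point): The same for the bottle in the middle of the row.
- place_right (a point): The same for the bottle at the robot's right end of the row (-y).
- bar_grip (a point): Centre of the black grip of the hold-down bar: grip 15 (x) x 56 (y) x 22 mm high on two studs, centred over a steel bar 14 (x) x 290 (y) x 10 mm; this point is 50 mm above the bar's underside. y along the bar, z up (either way round is the same). The bar lies loose on the table, grip upwards, about 0.27 to 0.43 kg.
- bar: The same hold-down bar; origin at the centre of its underside, axes as for bar_grip.
- bottle_a: White bottle, 70 (x) x 54 (y) x 62 mm to its shoulder, 0.23 to 0.33 kg with its lid, loose in a rack pocket (1.5 mm play). Origin: centre of underside; axes like the rack's. Blue round flip lid, 44 mm across, 10 mm thick, centre 9 mm in front of the middle, top 82 mm above the underside. The three look alike; the order of a, b, c in the row changes from run to run.
- tab_a (a point): Grasp point on the thumb tab of lid_a: a level blue tab 16 mm wide (along y), 5 mm thick, reaching 22 mm forward (-x, towards the robot) from the lid's rim. The point is 12 mm in front of the rim, 3.5 mm below the lid's top, 16.5 mm above the bottle's shoulder. A light pinch lets it turn between the fingers. Axes like the rack's when shut, turning with the lid.
- lid_a (a joint): Flip lid of bottle_a, rad: 0 shut (level), grows as it swings up and back. Hinge axis: 56 mm behind (+x) point tab_a, within 2 mm of its height. Two of lid_a to c are snapped shut and solid. One is loose: under 1 N on its front half rocks it down to -0.11 (3 to 4 mm at mid front half); it springs back, opens to 1.75 with under 1 N at the tab and springs shut. At rest all read 0 and look alike.
- bottle_b: White bottle, 70 (x) x 54 (y) x 62 mm to its shoulder, 0.23 to 0.33 kg with its lid, loose in a rack pocket (1.5 mm play). Origin: centre of underside; axes like the rack's. Blue round flip lid, 44 mm across, 10 mm thick, centre 9 mm in front of the middle, top 82 mm above the underside. The three look alike; the order of a, b, c in the row changes from run to run.
- tab_b (a point): Grasp point on the thumb tab of lid_b: a level blue tab 16 mm wide (along y), 5 mm thick, reaching 22 mm forward (-x, towards the robot) from the lid's rim. The point is 12 mm in front of the rim, 3.5 mm below the lid's top, 16.5 mm above the bottle's shoulder. A light pinch lets it turn between the fingers. Axes like the rack's when shut, turning with the lid.
- lid_b (a joint): Flip lid of bottle_b, rad: 0 shut (level), grows as it swings up and back. Hinge axis: 56 mm behind (+x) point tab_b, within 2 mm of its height. Two of lid_a to c are snapped shut and solid. One is loose: under 1 N on its front half rocks it down to -0.11 (3 to 4 mm at mid front half); it springs back, opens to 1.75 with under 1 N at the tab and springs shut. At rest all read 0 and look alike.
- bottle_c: White bottle, 70 (x) x 54 (y) x 62 mm to its shoulder, 0.23 to 0.33 kg with its lid, loose in a rack pocket (1.5 mm play). Origin: centre of underside; axes like the rack's. Blue round flip lid, 44 mm across, 10 mm thick, centre 9 mm in front of the middle, top 82 mm above the underside. The three look alike; the order of a, b, c in the row changes from run to run.
- tab_c (a point): Grasp point on the thumb tab of lid_c: a level blue tab 16 mm wide (along y), 5 mm thick, reaching 22 mm forward (-x, towards the robot) from the lid's rim. The point is 12 mm in front of the rim, 3.5 mm below the lid's top, 16.5 mm above the bottle's shoulder. A light pinch lets it turn between the fingers. Axes like the rack's when shut, turning with the lid.
- lid_c (a joint): Flip lid of bottle_c, rad: 0 shut (level), grows as it swings up and back. Hinge axis: 56 mm behind (+x) point tab_c, within 2 mm of its height. Two of lid_a to c are snapped shut and solid. One is loose: under 1 N on its front half rocks it down to -0.11 (3 to 4 mm at mid front half); it springs back, opens to 1.75 with under 1 N at the tab and springs shut. At rest all read 0 and look alike.
- tube_1: Bystander: standing sample tube with blue cap, 34 mm across, 110 mm high, loose; origin at its foot.
- tube_2: Bystander: a second tube, as tube_1.
- wash_bottle: Bystander: wash bottle with green cap and bent spout, 70 mm across, 170 mm high, loose; origin at its foot.
- marker: Bystander: black and white marker pen lying along its x, 147 mm long, 13 mm thick, loose; origin under its middle.
- label_pad: Bystander: pad of labels lying flat, 70 x 100 x 10 mm, loose; origin under its middle.
- swab_carton: Bystander: lilac open carton of wrapped swabs, 110 x 170 x 70 mm, at the back of the table; origin under its middle.
Mind the look-alikes: they are no part of the job. What is shaped like the bottle_b but pink or purple is not meant.

How it is judged:
By the outcome, as a careful person would: the job done as asked, in the order asked, and still so for the second after the job is handed in, while the arm keeps its last pose, push and grip.
It also fails if it takes over 61 s, if anything falls off the work surface, if the arm or the gripper's body presses on something with over 40 N, if the wrist force passes 120 N, or if a joint passes its speed limit or range.

## Robot

A 6-joint arm with a two-finger parallel gripper is mounted at the origin on the work surface. World frame = base frame: x ahead of the robot, y to its left, z up, the work surface at z = 0. Lengths are in m, angles in rad, forces in N, time in s.
With the tool pointing down it reaches from about 0.25 to 0.725 m from the base axis. Payload 4 kg.
Tool frame: the origin (TCP) lies midway between the tips of the shut fingers; the grasp point (between the pads) lies 19 mm behind it; x points along the fingers, y is the direction in which the jaws open and shut, and the axes are right-handed (so a half turn about x gives the same grasp; the last joint's range is limited). The gripper opens to 85 mm and grips with 20 to 120 N. Pads are 22 mm wide; open, the fingers measure 114 mm over their backs; the gripper's body (76 mm by 85 mm) begins 54 mm behind the grasp point. The pads swing forward as they close: fully open they stand 13 mm farther back than shut.
Start: joints at [1.139, 0.241, 0.005, 1.335, 0, 1.571], TCP at [0.209, 0.454, 0.231] pointing down, gripper open.
Joint ranges: [-2.72, 2.72], [-1.05, 1.87], [-1.09, 1.28], [-1.99, 2.15], [-1.42, 1.44], [-3.14, 3.14]. Speed limits (rad/s): [2.79, 2.79, 3.14, 3.14, 3.14, 3.14].

## Interface

Orientations are given as a unit quaternion [w, x, y, z].
In Python, from plant import arm, vision, job gives the robot as it stands.
- The arm moves only by the tool play_rows, never from a script. Its argument "increments" is a list that holds one entry, the list of rows, each a list of 7 numbers: the closure, from 0 (fully open) to 1 (shut), then the shift along the tool's x, y, z scaled (see below), then the turn, a rotation vector about the tool's x, y, z scaled (see below). In form: [[[fingers, tx, ty, tz, wx, wy, wz], ...]]. A call has exactly 10 rows; each row shifts and turns the commanded pose from where the row before left it, along the tool's axes as they then stand; what a row does not reach is not made up. The controller multiplies each number of a shift by 30 mm and each number of a turn by 0.08 rad. A row lasts 1/12 s, in which the tool goes at most 41.7 mm and 7.16 degrees, less where a joint would pass 70% of its speed; a pose out of reach is approached as far as the arm can. A call with a number of a shift or a turn outside -1 to 1 is refused whole. A call with a gripper value outside its range is refused whole. The fingers move at their own pace and stop on an object; "squeeze" is the grip in N (left out, the last holds). Time passes only in rows, so rows that do not move let the fingers close, or fill a call up. It gives the time, the measured TCP pose, the force and the opening at its end, in the units of the state.
- arm.sense(): the state, without advancing time (a new reading comes with each control period).
- vision.camera(name): name is "scene" or "top" or "wrist"; returns the picture (480x640x3 uint8, red, green, blue); there is no depth.
- vision.camera_model(name): a dict with "K" (3x3 intrinsics, pixels), "dist_coeffs" ([k1, k2, p1, p2, k3] as OpenCV has them; the pictures are not rectified), "R" (3x3) and "t" (3): a world point X has camera coordinates R X + t. Camera axes: x right, y down, z forward; pixel columns grow to the right and rows downward; lengths in m; the calibration is good to about 2 mm. A picture is of the moment at which its call begins: read the wrist's pose just before it. camera_model takes no time and is no camera call; for the wrist camera it gives the pose at the moment of the call.
- job.job_done(): hands the job in, once; it reports no verdict.
The state is a dict: "t": time; "joint_pos": joint angles; "joint_vel": joint speeds; "tau": joint torques, N m; "tcp_pos": TCP position; "tcp_rot": TCP orientation; "force": force on the tool from outside, world axes, zero at the start; "wrist_torque": the same for the moment, N m; "opening": opening from 0.0 (shut) to 1.0 (fully open).
Only numpy, scipy, OpenCV 4.12 (cv2) and the standard library are available. Lean on these libraries where they do the work, as an engineer would, in place of code of your own. Each camera call takes 0.05 s, during which the arm holds its last target.

## Working session

There is one attempt and no reset: what is moved stays moved. The work goes in short steps, Python scripts to look and compute and a tool call to move; the robot and the scene stay as the last step left them, time stands still between calls to the robot, and variables do not carry over. Pictures are saved under pics/ and viewed, and the job is handed in when it is done.

Besides the shell and the picture viewer there is one more tool, called after ">>>" by a JSON object that holds its "method" and its "body", one argument or row to a line. play_rows: Moves the arm, as the interface text tells. Its arguments: {"type":"object","properties":{"increments":{"type":"array"},"squeeze":{"type":"number"}},"required":["increments"]}

```bash
ls; mkdir -p pics; cat > shot.py <<'E'
import sys,cv2
from plant import arm,vision
for a in sys.argv[1:]:
    n,o=a.split(':')
    cv2.imwrite('pics/'+o+'.png',vision.camera(n)[:,:,::-1])
E
python3 shot.py scene:s0 top:t0; python3 -c "
from plant import arm,vision
print(arm.sense())
for n in ('scene','top','wrist'): print(n,vision.camera_model(n))"
```

```text
pics
{'t': 0.1, 'joint_pos': array([ 1.13899036e+00,  2.41360526e-01,  3.87715636e-03,  1.33519965e+00,
       -5.42059012e-06,  1.57082055e+00]), 'joint_vel': array([-0.00047195, -0.00237565,  0.00342537,  0.00207595, -0.00073662,
       -0.00136314]), 'tau': array([-9.74376271e-04, -3.73139441e+01,  2.53009665e+01,  1.08508172e-02,
       -6.82854647e-05,  1.69720562e-05]), 'tcp_pos': array([0.20902426, 0.45359921, 0.23049749]), 'tcp_rot': array([ 0.69054697,  0.15083948,  0.69082901, -0.15214343]), 'force': array([ 0.98600628, -0.38188553, -0.15665722]), 'wrist_torque': array([-0.03490055,  0.00698653, -0.04147074]), 'opening': 0.9983740451465225}
scene {'K': array([[473.97933068,   0.        , 322.08760446],
       [  0.        , 473.97933068, 238.84229442],
       [  0.        ,   0.        ,   1.        ]]), 'dist_coeffs': array([-0.11548412,  0.        ,  0.        ,  0.        ,  0.        ]), 'R': array([[-0.00204411,  0.99995993, -0.00871517],
       [ 0.72622802, -0.00450684, -0.68743913],
       [-0.68745086, -0.0077344 , -0.72618971]]), 't': array([-0.00231632, -0.366267
[... 267 characters left out ...]
  ]), 'R': array([[-0.00278477, -0.99996435,  0.00797086],
       [-0.98471395,  0.00135393, -0.17417408],
       [ 0.17415708, -0.00833405, -0.98468262]]), 't': array([-0.02239467,  0.62667305,  1.44405499])}
wrist {'K': array([[348.60943702,   0.        , 313.71620201],
       [  0.        , 348.60943702, 240.30695659],
       [  0.        ,   0.        ,   1.        ]]), 'dist_coeffs': array([0.00107884, 0.        , 0.        , 0.        , 0.        ]), 'R': array([[ 4.18004059e-01,  9.08444905e-01, -6.78433996e-04],
       [ 8.63866924e-01, -3.97261038e-01,  3.09705675e-01],
       [ 2.81081028e-01, -1.30044306e-01, -9.50832232e-01]]), 't': array([-0.50020523, -0.04076028,  0.37889746])}
```

View pics/s0.png

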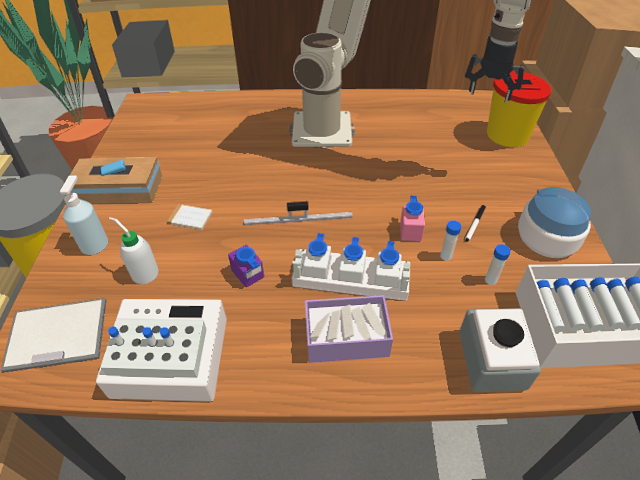

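View pics/t0.png

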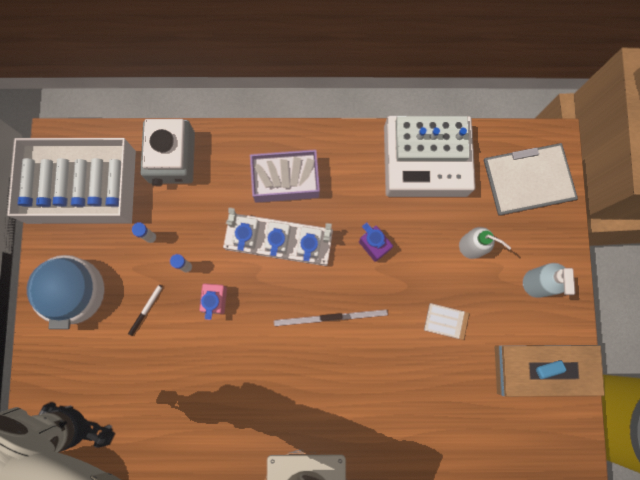

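The top view shows the rack with three blue lids at (243,232), (276,238) and (309,243), and the bar with its black grip at (331,317). Look-alikes for the bottles are the pink one at (212,298) and the purple one at (376,241). The blue-capped tubes at (140,230) and (178,262) are bystanders. Look-alikes for the grip and bar are the marker at (146,310) and the rack's own posts. I choose the white rack's bottles and the steel bar at (331,317), and check them in a close crop.

```bash
cat > h.py <<'E'
import numpy as np,cv2
from plant import arm,vision
def ray(cm,uv):
    K=cm['K'];d=cm['dist_coeffs']
    p=cv2.undistortPoints(np.array(uv,float).reshape(-1,1,2),K,d).reshape(-1,2)
    D=np.c_[p,np.ones(len(p))]@cm['R']   # R^T d
    C=-cm['R'].T@cm['t']
    return C,D
def onplane(cm,uv,z):
    C,D=ray(cm,uv); return C+D*((z-C[2])/D[:,2])[:,None]
def tri(cms,uvs):
    A=np.zeros((3,3));b=np.zeros(3)
    for cm,uv in zip(cms,uvs):
        C,D=ray(cm,[uv]);d=D[0]/np.linalg.norm(D[0]);P=np.eye(3)-np.outer(d,d);A+=P;b+=P@C
    return np.linalg.solve(A,b)
def proj(cm,X):
    rv,_=cv2.Rodrigues(cm['R']);return cv2.projectPoints(np.array(X,float).reshape(-1,1,3),rv,cm['t'],cm['K'],cm['dist_coeffs'])[0].reshape(-1,2)
E
python3 - <<'E'
import cv2,numpy as np
from h import *
t=cv2.imread('pics/t0.png');s=cv2.imread('pics/s0.png')
a=cv2.resize(t[200:335,200:400],None,fx=4,fy=4,interpolation=cv2.INTER_CUBIC)
cv2.imwrite('pics/tc.png',a)
cv2.imwrite('pics/sc.png',cv2.resize(s[190:310,230:420],None,fx=4,fy=4,interpolation=cv2.INTER_CUBIC))
E
```

```text
(no output)
```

View pics/tc.png

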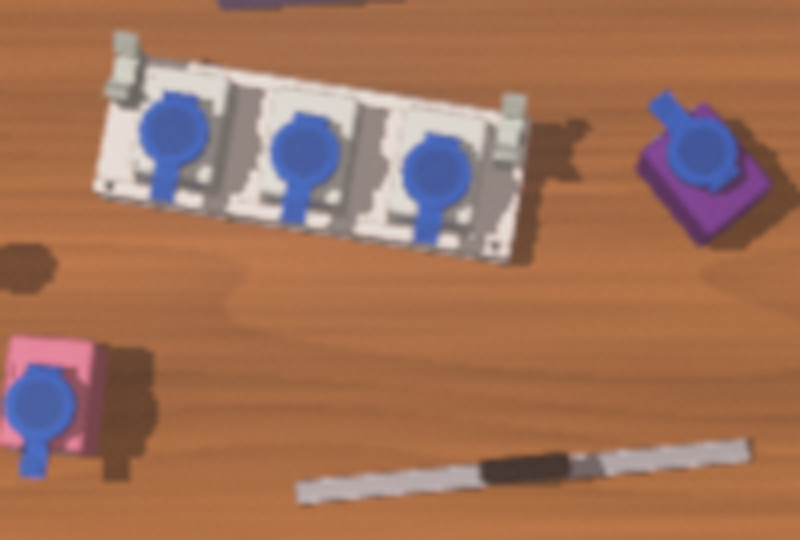

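View pics/sc.png

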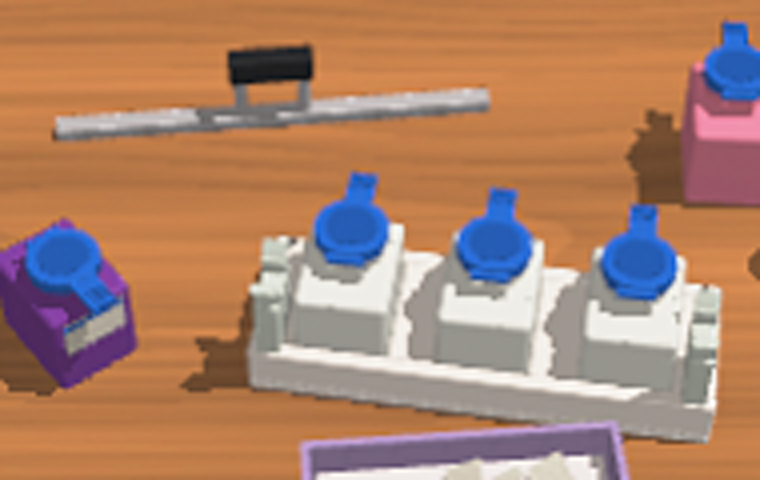

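The crops confirm it: three white bottles with lids whose tabs face the robot, and the steel bar with its black grip on studs. Measuring now.

```bash
cat > m.py <<'E'
from h import *
t=cv2.imread('pics/t0.png');s=cv2.imread('pics/s0.png')
ct=vision.camera_model('top');cs=vision.camera_model('scene')
def discs(im,roi):
    x0,y0,x1,y1=roi
    hsv=cv2.cvtColor(im,cv2.COLOR_BGR2HSV)
    m=cv2.inRange(hsv,(105,140,60),(125,255,255))
    k=np.zeros_like(m);k[y0:y1,x0:x1]=m[y0:y1,x0:x1]
    n,l,st,c=cv2.connectedComponentsWithStats(k)
    out=[]
    for i in range(1,n):
        if st[i,4]<60: continue
        o=cv2.resize((l==i).astype(np.uint8)*255,None,fx=4,fy=4,interpolation=cv2.INTER_LINEAR)
        o=cv2.morphologyEx((o>127).astype(np.uint8),cv2.MORPH_OPEN,cv2.getStructuringElement(cv2.MORPH_ELLIPSE,(41,41)))
        mm=cv2.moments(o,True)
        out.append(((mm['m10']/mm['m00']+.5)/4-.5,(mm['m01']/mm['m00']+.5)/4-.5,st[i,4]))
    return sorted(out)
dt=discs(t,(228,215,325,265));ds=discs(s,(295,225,410,275))[::-1]
print(dt,ds)
P=[]
for a,b in zip(dt,ds):
    p=onplane(ct,[a[:2]],.088)[0];q=onplane(cs,[b[:2]],.088)[0];r=tri([ct,cs],[a[:2],b[:2]]);print(p,q,r);P.append((p+q)/2)
P=np.array(P);d=P[0]-P[2];print('yaw lids',np.arctan2(-d[0],d[1]),np.linalg.norm(d[:2]),P.mean(0))
# grip
for nm,im,cm,roi in (('t',t,ct,(310,305,350,328)),('s',s,cs,(280,198,315,214))):
    x0,y0,x1,y1=roi
    g=im[y0:y1,x0:x1].max(2); ys,xs=np.where(g<70)
    r=cv2.minAreaRect(np.c_[xs+x0,ys+y0].astype(np.float32));print(nm,r,len(xs)); c=(xs.mean()+x0,ys.mean()+y0); print(c,onplane(cm,[c],.055),onplane(cm,[c],.05)) 
    globals()['g'+nm]=c
print('tri',tri([ct,cs],[gt,gs]))
# bar
for nm,im,cm,roi in (('t',t,ct,(268,305,395,332)),('s',s,cs,(240,198,358,228))):
    x0,y0,x1,y1=roi
    hsv=cv2.cvtColor(im,cv2.COLOR_BGR2HSV)[y0:y1,x0:x1]
    m=((hsv[...,1]<70)&(hsv[...,2]>100)).astype(np.uint8); ys,xs=np.where(m)
    pt=np.c_[xs+x0,ys+y0].astype(np.float32); 
    vx,vy,cx,cy=cv2.fitLine(pt,cv2.DIST_HUBER,0,.01,.01).ravel()
    pr=(pt-[cx,cy])@[vx,vy]
    e=[[cx+vx*v,cy+vy*v] for v in (pr.min()-.3,pr.max()+.3)]
    E=onplane(cm,e,.008 if nm=='t' else .008);d=E[0]-E[1]; d=d*np.sign(d[1]); print(nm,e,E,E.mean(0),np.linalg.norm(d),'yaw',np.arctan2(-d[0],d[1]))
E
python3 m.py
```

```text
Traceback (most recent call last):
  File "m.py", line 18, in <module>
    dt=discs(t,(228,215,325,265));ds=discs(s,(295,225,410,275))[::-1]
  File "m.py", line 16, in discs
    out.append(((mm['m10']/mm['m00']+.5)/4-.5,(mm['m01']/mm['m00']+.5)/4-.5,st[i,4]))
                 ~~~~~~~~~^~~~~~~~~~
ZeroDivisionError: float division by zero
```

```bash
sed -i 's/(41,41)/(31,31)/; s/<60: continue/<100: continue/' m.py; python3 m.py
```

```text
Traceback (most recent call last):
  File "m.py", line 18, in <module>
    dt=discs(t,(228,215,325,265));ds=discs(s,(295,225,410,275))[::-1]
  File "m.py", line 16, in discs
    out.append(((mm['m10']/mm['m00']+.5)/4-.5,(mm['m01']/mm['m00']+.5)/4-.5,st[i,4]))
                 ~~~~~~~~~^~~~~~~~~~
ZeroDivisionError: float division by zero
```

```bash
sed -i "s/^        mm=cv2.moments/        print(st[i],o.sum())\n        if not o.any(): continue\n        mm=cv2.moments/" m.py; python3 m.py
```

```text
[236 224  15  25 177] 0
[269 229  15  26 216] 0
[302 234  15  26 230] 0
[309 234  18  22 271] 3682
[344 237  19  24 276] 3724
[380 241  19  24 288] 3936
[] [(389.3700457317073, 255.77096036585368, np.int32(288)), (353.2083780880773, 251.37244897959184, np.int32(276)), (317.44703965236283, 247.30642313959805, np.int32(271))]Traceback (most recent call last):
  File "m.py", line 25, in <module>
    P=np.array(P);d=P[0]-P[2];print('yaw lids',np.arctan2(-d[0],d[1]),np.linalg.norm(d[:2]),P.mean(0))
                    ~^^^
IndexError: index 0 is out of bounds for axis 0 with size 0
```

```bash
sed -i "s/(105,140,60)/(105,110,60)/" m.py; python3 m.py
```

```text
[235 223  17  27 276] 3486
[268 229  17  26 270] 3439
[301 234  16  26 269] 3557
[309 233  18  24 282] 3854
[344 237  19  24 285] 3887
[380 241  19  24 295] 4064
[(243.29876649454962, 232.49949799196787, np.int32(276)), (275.8994984006979, 237.70859988368713, np.int32(270)), (308.7661301658701, 242.97916080967107, np.int32(269))] [(389.34282726377955, 255.61497293307087, np.int32(295)), (353.2179379984564, 251.40098404939542, np.int32(285)), (317.29884535547484, 247.14867669953296, np.int32(282))]
[0.63776376 0.15406663 0.088     ] [0.64070597 0.15610031 0.088     ] [0.63836734 0.15547764 0.08528148]
[0.62454968 0.07324746 0.088     ] [0.62739759 0.07509519 0.088     ] [0.62505308 0.07435141 0.08534699]
[ 0.61121559 -0.00800293  0.088     ] [ 0.61381413 -0.00663706  0.088     ] [ 0.61161227 -0.00734675  0.08557495]
yaw lids -0.16306764947878327 0.16458688961952372 [0.62590779 0.07397827 0.088     ]
t ((0.0, 0.0), (0.0, 0.0), 0.0) 0
(np.float64(nan), np.float64(nan)) [[nan nan nan]] [[nan nan nan]]
s ((297.1241149902344, 205.98965454101562), (7.6401848793029785, 20.180051803588867), 8
[... 220 characters left out ...]
at32(387.20978), np.float32(312.01993)]] [[ 0.41921307  0.08199651  0.008     ]
 [ 0.44536108 -0.20832976  0.008     ]] [ 0.43228708 -0.06316662  0.008     ] 0.2915013890094612 yaw 0.0898218983728176
s [[np.float32(243.54538), np.float32(221.77531)], [np.float32(351.4605), np.float32(214.31003)]] [[ 0.44796037 -0.20617524  0.008     ]
 [ 0.42142767  0.08237685  0.008     ]] [ 0.43469402 -0.06189919  0.008     ] 0.2897693780031486 yaw 0.09169329646063464m.py:30: RuntimeWarning: Mean of empty slice.
  r=cv2.minAreaRect(np.c_[xs+x0,ys+y0].astype(np.float32));print(nm,r,len(xs)); c=(xs.mean()+x0,ys.mean()+y0); print(c,onplane(cm,[c],.055),onplane(cm,[c],.05))
  ret = ret.dtype.type(ret / rcount)
```

```bash
cat > go.py <<'E'
# usage: helper to work out deltas. target: pos, R built from (yaw of jaw axis, pitch)
from h import *
from scipy.spatial.transform import Rotation as Ro
def state():
    s=arm.sense();q=s['tcp_rot'];return s,np.array(s['tcp_pos']),Ro.from_quat([q[1],q[2],q[3],q[0]])
def downR(yj):  # tool x down, y along yj heading
    x=np.array([0,0,-1.]);y=np.array([np.cos(yj),np.sin(yj),0]);return Ro.from_matrix(np.c_[x,y,np.cross(x,y)])
def frontR(yaw,p,vert=False): # tool x at heading yaw, pitched p below horizontal; y horizontal left
    h=np.array([np.cos(yaw),np.sin(yaw),0]);x=h*np.cos(p)-np.array([0,0,1])*np.sin(p);y=np.array([-np.sin(yaw),np.cos(yaw),0])
    z=np.cross(x,y)
    if vert: y,z=z,-y
    return Ro.from_matrix(np.c_[x,y,z])
def delta(P,R):
    s,p,r=state()
    w=(r.inv()*R).as_rotvec()
    print('t %.2f tcp'%s['t'],p.round(4),'open %.3f'%s['opening'],'F',s['force'].round(1),'j',s['joint_pos'].round(3))
    print('R now',r.as_matrix().round(3).tolist())
    print('turn units(.08)',(w/.08).round(3),'  shift units(30mm): now-axes',(r.inv().apply(P-p)/.03).round(3),' target-axes',(R.inv().apply(P-p)/.03).round(3))
E
python3 - <<'E'
from go import *
for a in (.0907,.0907+np.pi):
    delta(np.array([.4333,-.0625,.15]),downR(a))
E
```

```text
t 0.10 tcp [0.209  0.4536 0.2305] open 0.998 F [ 1.  -0.4 -0.2] j [ 1.139  0.241  0.004  1.335 -0.     1.571]
R now [[-0.001, 0.419, 0.908], [-0.002, 0.908, -0.419], [-1.0, -0.002, 0.0]]
turn units(.08) [1.3103e+01 1.2000e-02 2.1000e-02]   shift units(30mm): now-axes [  2.707 -12.49   13.99 ]  target-axes [ 2.683  5.887 17.81 ]
t 0.10 tcp [0.209  0.4536 0.2305] open 0.998 F [ 1.  -0.4 -0.2] j [ 1.139  0.241  0.004  1.335 -0.     1.571]
R now [[-0.001, 0.419, 0.908], [-0.002, 0.908, -0.419], [-1.0, -0.002, 0.0]]
turn units(.08) [-2.6167e+01 -2.5000e-02  1.4000e-02]   shift units(30mm): now-axes [  2.707 -12.49   13.99 ]  target-axes [  2.683  -5.887 -17.81 ]
```

```bash
cat >> go.py <<'E'
def rows(P,R,n):
    s,p,r=state(); w=(r.inv()*R).as_rotvec(); d=(P-p)/n
    for k in range(n):
        rk=r*Ro.from_rotvec(w*k/n); print((rk.inv().apply(d)/.03).round(2).tolist(),(w/n/.08).round(3).tolist())
E
python3 - <<'E'
from go import *
rows(np.array([.4333,-.0625,.17]),downR(.0907),20)
E
```

```text
[0.1, -0.62, 0.7] [0.655, 0.001, 0.001]
[0.1, -0.59, 0.73] [0.655, 0.001, 0.001]
[0.1, -0.55, 0.76] [0.655, 0.001, 0.001]
[0.1, -0.51, 0.79] [0.655, 0.001, 0.001]
[0.1, -0.47, 0.81] [0.655, 0.001, 0.001]
[0.1, -0.42, 0.84] [0.655, 0.001, 0.001]
[0.1, -0.38, 0.86] [0.655, 0.001, 0.001]
[0.1, -0.33, 0.88] [0.655, 0.001, 0.001]
[0.1, -0.29, 0.89] [0.655, 0.001, 0.001]
[0.1, -0.24, 0.91] [0.655, 0.001, 0.001]
[0.1, -0.19, 0.92] [0.655, 0.001, 0.001]
[0.1, -0.14, 0.93] [0.655, 0.001, 0.001]
[0.1, -0.09, 0.93] [0.655, 0.001, 0.001]
[0.1, -0.04, 0.94] [0.655, 0.001, 0.001]
[0.1, 0.0, 0.94] [0.655, 0.001, 0.001]
[0.1, 0.05, 0.94] [0.655, 0.001, 0.001]
[0.1, 0.1, 0.93] [0.655, 0.001, 0.001]
[0.1, 0.15, 0.93] [0.655, 0.001, 0.001]
[0.1, 0.2, 0.92] [0.655, 0.001, 0.001]
[0.1, 0.25, 0.9] [0.655, 0.001, 0.001]
```

>>> {"method": "play_rows", "body": {
  "increments": [
    [[0, 0.1, -0.62, 0.7, 0.655, 0, 0], [0, 0.1, -0.59, 0.73, 0.655, 0, 0], [0, 0.1, -0.55, 0.76, 0.655, 0, 0], [0, 0.1, -0.51, 0.79, 0.655, 0, 0], [0, 0.1, -0.47, 0.81, 0.655, 0, 0], [0, 0.1, -0.42, 0.84, 0.655, 0, 0], [0, 0.1, -0.38, 0.86, 0.655, 0, 0], [0, 0.1, -0.33, 0.88, 0.655, 0, 0], [0, 0.1, -0.29, 0.89, 0.655, 0, 0], [0, 0.1, -0.24, 0.91, 0.655, 0, 0]]
  ]
}}

```text
t: 0.93
tcp_pos: [0.3212, 0.1943, 0.2009]
tcp_rot: [0.627, 0.326, 0.628, -0.326]
force: [1.1, 0.3, 0.1]
opening: 1.001
```

>>> {"method": "play_rows", "body": {
  "increments": [
    [[0, 0.1, -0.19, 0.92, 0.655, 0, 0], [0, 0.1, -0.14, 0.93, 0.655, 0, 0], [0, 0.1, -0.09, 0.93, 0.655, 0, 0], [0, 0.1, -0.04, 0.94, 0.655, 0, 0], [0, 0.1, 0, 0.94, 0.655, 0, 0], [0, 0.1, 0.05, 0.94, 0.655, 0, 0], [0, 0.1, 0.1, 0.93, 0.655, 0, 0], [0, 0.1, 0.15, 0.93, 0.655, 0, 0], [0, 0.1, 0.2, 0.92, 0.655, 0, 0], [0, 0.1, 0.25, 0.9, 0.655, 0, 0]]
  ]
}}

```text
t: 1.77
tcp_pos: [0.4336, -0.0639, 0.1708]
tcp_rot: [0.521, 0.477, 0.522, -0.478]
force: [-0.1, 0.2, -0.9]
opening: 1.002
```

```bash
python3 - <<'E'
from go import *
delta(np.array([.4333,-.0625,.08]),downR(.0907))
E
python3 -c "
from plant import vision
import pickle;pickle.dump(vision.camera_model('wrist'),open('cw1.pkl','wb'))"
python3 shot.py wrist:w1 ; python3 -c "
from go import *;delta(np.array([.4333,-.0625,.08]),downR(.0907))"
```

```text
t 1.77 tcp [ 0.4336 -0.0639  0.1708] open 1.002 F [-0.1  0.2 -0.9] j [-0.146  0.159 -0.261  1.152  0.     1.336]
R now [[-0.001, 0.996, 0.088], [0.0, 0.088, -0.996], [-1.0, -0.001, -0.0]]
turn units(.08) [-0.033 -0.003  0.009]   shift units(30mm): now-axes [ 3.027 -0.004 -0.047]  target-axes [ 3.027 -0.006 -0.048]
t 1.82 tcp [ 0.4358 -0.0677  0.1704] open 1.002 F [ 3.6 -2.9  1.6] j [-0.152  0.162 -0.257  1.149 -0.003  1.336]
R now [[0.001, 0.997, 0.083], [-0.004, 0.083, -0.997], [-1.0, 0.001, 0.004]]
turn units(.08) [-0.1    0.045 -0.01 ]   shift units(30mm): now-axes [ 3.014 -0.072 -0.189]  target-axes [ 3.015 -0.068 -0.179]
```

View pics/w1.png

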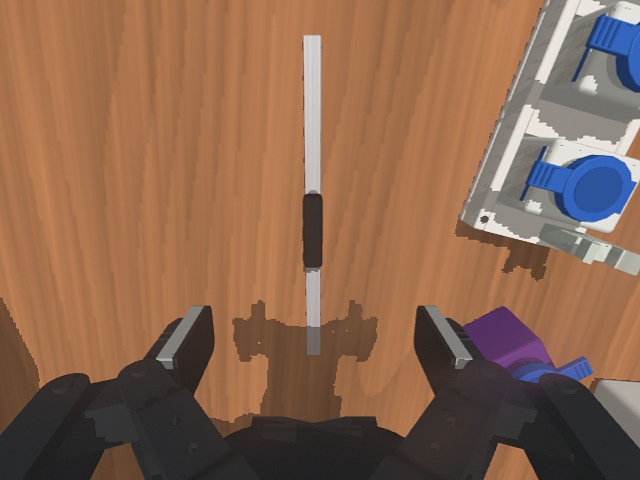

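The wrist view shows the bar running vertically in the image, from (312,36) to (314,354). The grip is at (312,231), between the open fingers, and nothing is in the way.

```bash
python3 - <<'E'
from h import *;import pickle
cm=pickle.load(open('cw1.pkl','rb'))
im=cv2.imread('pics/w1.png');g=im[170:290,290:335].max(2);ys,xs=np.where(g<70);ys+=170;xs+=290;print(xs.min(),xs.max(),ys.min(),ys.max())
print(onplane(cm,[[(xs.min()+xs.max())/2,231]],.061), onplane(cm,[[312.5,195],[312.5,266]],.061))
e=onplane(cm,[[312.5,35.5],[314,354.5]],.01);print(e,e.mean(0),np.linalg.norm(e[0]-e[1]))
d=e[0]-e[1];print(np.arctan2(-d[0],d[1]))
E
```

```text
303 321 194 266
[[ 0.43280684 -0.05853683  0.061     ]] [[ 0.43079089 -0.031261    0.061     ]
 [ 0.4356638  -0.08678144  0.061     ]]
[[ 0.42066483  0.08217706  0.01      ]
 [ 0.4473541  -0.20438433  0.01      ]] [ 0.43400947 -0.06110363  0.01      ] 0.2878015732579472
0.09286839950920844
```

>>> {"method": "play_rows", "body": {
  "increments": [
    [[0, 0.6, 0, 0, 0, 0, 0], [0, 0.7, 0, -0.1, 0, 0, 0], [0, 0.7, 0, 0, 0, 0, 0], [0, 0.7, 0, 0, 0, 0, 0], [0, 0.6, 0, 0, 0, 0, 0], [0, 0.5, 0, 0, 0, 0, 0], [0, 0.4, 0, 0, 0, 0, 0], [0, 0.3, 0, 0, 0, 0, 0], [0, 0, 0, 0, 0, 0, 0], [0, 0, 0, 0, 0, 0, 0]]
  ]
}}

```text
t: 2.65
tcp_pos: [0.4329, -0.0593, 0.036]
tcp_rot: [0.522, 0.476, 0.523, -0.477]
force: [-1.0, -0.4, 0.0]
opening: 0.998
```

```bash
python3 -c "
from go import *;delta(np.array([.4333,-.061,.032]),downR(.092))"
```

```text
t 2.65 tcp [ 0.4329 -0.0593  0.036 ] open 0.998 F [-1.  -0.4  0. ] j [-0.136  0.315 -0.462  0.795  0.     1.343]
R now [[-0.001, 0.996, 0.091], [0.0, 0.091, -0.996], [-1.0, -0.001, -0.0]]
turn units(.08) [-0.011 -0.004  0.017]   shift units(30mm): now-axes [0.134 0.008 0.056]  target-axes [0.134 0.008 0.056]
```

>>> {"method": "play_rows", "body": {
  "increments": [
    [[0, 0.2, 0, 0.05, 0, 0, 0], [0.5, 0, 0, 0, 0, 0, 0], [1, 0, 0, 0, 0, 0, 0], [1, 0, 0, 0, 0, 0, 0], [1, 0, 0, 0, 0, 0, 0], [1, 0, 0, 0, 0, 0, 0], [1, 0, 0, 0, 0, 0, 0], [1, 0, 0, 0, 0, 0, 0], [1, 0, 0, 0, 0, 0, 0], [1, 0, 0, 0, 0, 0, 0]]
  ],
  "squeeze": 70
}}

```text
t: 3.48
tcp_pos: [0.4334, -0.0611, 0.0306]
tcp_rot: [0.522, 0.477, 0.522, -0.477]
force: [-1.3, -1.2, 5.4]
opening: 0.16
```

```bash
python3 -c "
from go import *;delta(np.array([.6614,.0681,.16]),downR(-.163))"
```

```text
t 3.48 tcp [ 0.4334 -0.0611  0.0306] open 0.160 F [-1.3 -1.2  5.4] j [-0.14   0.324 -0.468  0.779 -0.     1.34 ]
R now [[-0.0, 0.996, 0.091], [-0.0, 0.091, -0.996], [-1.0, -0.0, 0.0]]
turn units(.08) [3.175e+00 3.000e-03 1.000e-03]   shift units(30mm): now-axes [-4.314  7.961 -3.596]  target-axes [-4.312  6.802 -5.482]
```

>>> {"method": "play_rows", "body": {
  "increments": [
    [[1, -0.2, 0, 0, 0, 0, 0], [1, -0.4, 0, 0, 0, 0, 0], [1, -0.7, 0, 0, 0, 0, 0], [1, -0.8, 0, 0, 0.4, 0, 0], [1, -0.8, 0, 0, 0.6, 0, 0], [1, -0.8, 0, 0, 0.7, 0, 0], [1, -0.6, 0, 0, 0.7, 0, 0], [1, -0.2, 0, 0, 0.5, 0, 0], [1, 0, 0, 0, 0.28, 0, 0], [1, 0, 0, 0, 0, 0, 0]]
  ]
}}

```text
t: 4.32
tcp_pos: [0.4334, -0.0609, 0.1652]
tcp_rot: [0.457, 0.539, 0.458, -0.539]
force: [0.3, 0.7, -3.0]
opening: 0.164
```

```bash
python3 -c "
from go import *;delta(np.array([.6614,.0681,.165]),downR(-.163))"
```

```text
t 4.32 tcp [ 0.4334 -0.0609  0.1652] open 0.164 F [ 0.3  0.7 -3. ] j [-0.14   0.161 -0.273  1.136  0.     1.595]
R now [[0.0, 0.987, -0.163], [0.0, -0.163, -0.987], [-1.0, 0.0, -0.0]]
turn units(.08) [-0.006 -0.001 -0.001]   shift units(30mm): now-axes [ 6.000e-03  6.799e+00 -5.481e+00]  target-axes [ 5.000e-03  6.802e+00 -5.477e+00]
```

>>> {"method": "play_rows", "body": {
  "increments": [
    [[1, 0, 0.3, -0.24, 0, 0, 0], [1, 0, 0.6, -0.48, 0, 0, 0], [1, 0, 0.8, -0.64, 0, 0, 0], [1, 0, 0.9, -0.73, 0, 0, 0], [1, 0, 0.9, -0.73, 0, 0, 0], [1, 0, 0.9, -0.73, 0, 0, 0], [1, 0, 0.9, -0.73, 0, 0, 0], [1, 0, 0.7, -0.56, 0, 0, 0], [1, 0, 0.5, -0.4, 0, 0, 0], [1, 0, 0.3, -0.24, 0, 0, 0]]
  ]
}}

```text
t: 5.15
tcp_pos: [0.663, 0.0703, 0.1621]
tcp_rot: [-0.457, -0.538, -0.459, 0.539]
force: [-0.5, 0.5, -2.8]
opening: 0.163
```

>>> {"method": "play_rows", "body": {
  "increments": [
    [[1, 0, 0, 0, 0, 0, 0], [1, 0, 0, 0, 0, 0, 0], [1, 0, 0, 0, 0, 0, 0], [1, 0, 0, 0, 0, 0, 0], [1, 0, 0, 0, 0, 0, 0], [1, 0, 0, 0, 0, 0, 0], [1, 0, 0, 0, 0, 0, 0], [1, 0, 0, 0, 0, 0, 0], [1, 0, 0, 0, 0, 0, 0], [1, 0, 0, 0, 0, 0, 0]]
  ]
}}

```text
t: 5.98
tcp_pos: [0.6615, 0.0679, 0.1655]
tcp_rot: [0.458, 0.539, 0.457, -0.539]
force: [0.6, 0.8, -2.7]
opening: 0.163
```

```bash
python3 -c "
from go import *;delta(np.array([.6614,.0681,.165]),downR(-.163))
from plant import vision
import pickle;pickle.dump(vision.camera_model('wrist'),open('cw2.pkl','wb'))"
python3 shot.py wrist:w2 scene:s2 top:t2
python3 -c "
import cv2
s=cv2.imread('pics/s2.png');t=cv2.imread('pics/t2.png')
cv2.imwrite('pics/s2c.png',cv2.resize(s[180:310,270:430],None,fx=4.5,fy=4.5,interpolation=cv2.INTER_CUBIC))
cv2.imwrite('pics/t2c.png',cv2.resize(t[190:280,200:360],None,fx=5,fy=5,interpolation=cv2.INTER_CUBIC))"
```

```text
t 5.98 tcp [0.6615 0.0679 0.1655] open 0.163 F [ 0.6  0.8 -2.7] j [0.102 0.606 0.39  1.355 0.    1.837]
R now [[0.0, 0.987, -0.163], [0.0, -0.163, -0.987], [-1.0, 0.0, -0.0]]
turn units(.08) [-0.006 -0.001 -0.003]   shift units(30mm): now-axes [ 0.017 -0.005 -0.004]  target-axes [ 0.017 -0.005 -0.004]
```

View pics/w2.png

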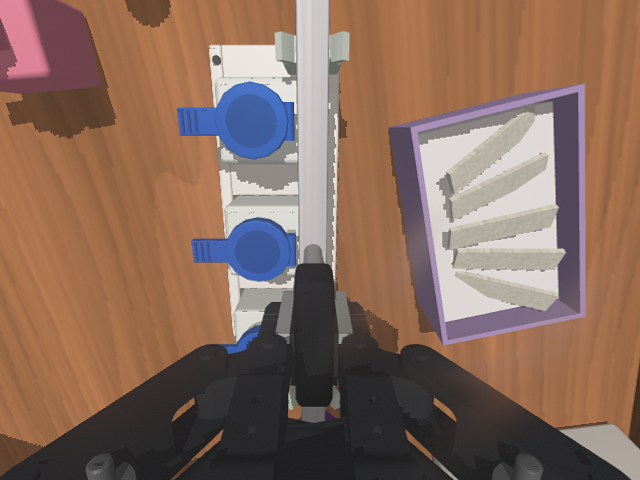

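View pics/s2c.png

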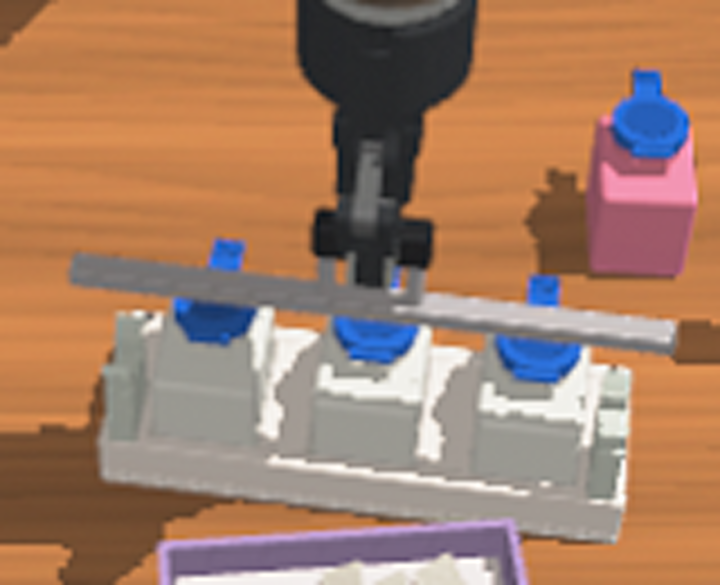

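View pics/t2c.png

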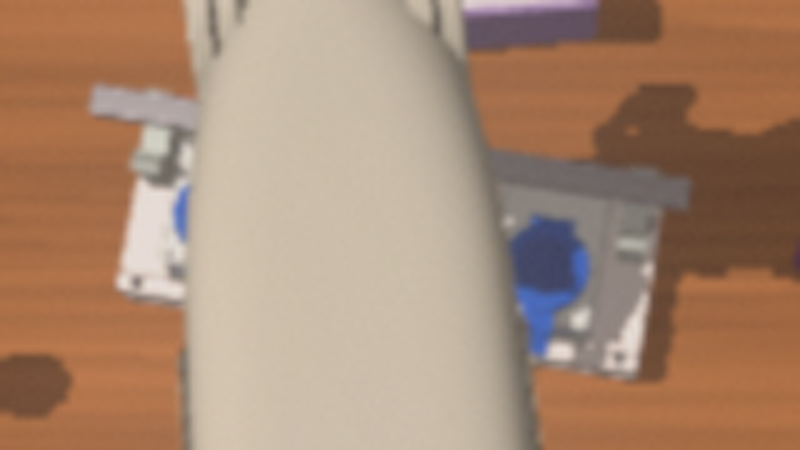

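The wrist view shows the bar (x≈297–327) running over the left post, whose cheeks span x≈276–350 around y=48. The scene view shows the bar level above the rack, parallel to the row. Checking the numbers.

```bash
python3 - <<'E'
from h import *;import pickle
cm=pickle.load(open('cw2.pkl','rb'))
im=cv2.imread('pics/w2.png')
cv2.imwrite('pics/w2c.png',cv2.resize(im[0:200,180:400],None,fx=3.5,fy=3.5,interpolation=cv2.INTER_CUBIC))
hsv=cv2.cvtColor(im,cv2.COLOR_BGR2HSV);m=cv2.inRange(hsv,(105,110,60),(125,255,255))
m=cv2.morphologyEx(m,cv2.MORPH_OPEN,cv2.getStructuringElement(cv2.MORPH_ELLIPSE,(45,45)))
n,l,st,c=cv2.connectedComponentsWithStats(m)
for i in range(1,n): print(st[i],c[i],onplane(cm,[c[i]],.089))
y=np.array([np.sin(.163),np.cos(.163)]);x=np.array([np.cos(.163),-np.sin(.163)])
for uv,z in (([276,48],.09),([350,48],.09),([313,48],.09),([297.5,48],.1345+.01),([327.5,48],.1345+.01)):
    p=onplane(cm,[uv],z)[0,:2]-np.array([.6614,.0681]);print(uv,p@x,p@y)
E
```

```text
[ 213   82   81   77 4547] [252.25841214 120.03188916] [[0.64007252 0.1566076  0.089     ]]
[ 225  218   68   63 3263] [258.4045357  249.11124732] [[0.62659189 0.07665497 0.089     ]]
[276, 48] -0.0199710681874371 0.12173384711121478
[350, 48] 0.021200336581398766 0.12174076142918873
[313, 48] 0.0006132500562133036 0.12173846170360074
[297.5, 48] -0.005788349881408657 0.11123205653885161
[327.5, 48] 0.006721693494342535 0.1112341765280329
```

View pics/w2c.png

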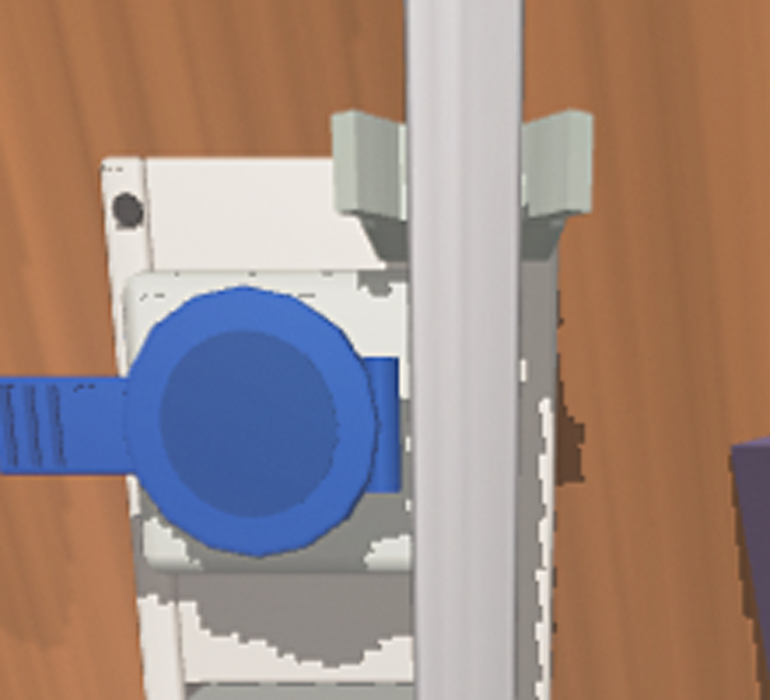

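Centred over the left cradle within about 0.6 mm. Lowering.

>>> {"method": "play_rows", "body": {
  "increments": [
    [[1, 0.2, 0, 0, 0, 0, 0], [1, 0.3, 0, 0, 0, 0, 0], [1, 0.3, 0, 0, 0, 0, 0], [1, 0.2, 0, 0, 0, 0, 0], [1, 0.2, 0, 0, 0, 0, 0], [1, 0.15, 0, 0, 0, 0, 0], [1, 0.1, 0, 0, 0, 0, 0], [1, 0.1, 0, 0, 0, 0, 0], [1, 0, 0, 0, 0, 0, 0], [1, 0, 0, 0, 0, 0, 0]]
  ]
}}

```text
t: 6.97
tcp_pos: [0.6616, 0.0681, 0.1189]
tcp_rot: [0.458, 0.539, 0.458, -0.539]
force: [0.2, 0.1, -2.9]
opening: 0.161
```

```bash
python3 -c "
from go import *;delta(np.array([.6614,.0681,.1026]),downR(-.163))"
python3 shot.py wrist:w3 scene:s3
python3 -c "
import cv2
s=cv2.imread('pics/s3.png')
cv2.imwrite('pics/s3c.png',cv2.resize(s[200:310,270:430],None,fx=5,fy=5,interpolation=cv2.INTER_CUBIC))"
```

```text
t 6.97 tcp [0.6616 0.0681 0.1189] open 0.161 F [ 0.2  0.1 -2.9] j [0.103 0.631 0.311 1.251 0.    1.837]
R now [[0.0, 0.987, -0.163], [0.0, -0.163, -0.987], [-1.0, 0.0, -0.0]]
turn units(.08) [-0.004 -0.001 -0.002]   shift units(30mm): now-axes [ 0.542 -0.007 -0.   ]  target-axes [ 0.542 -0.007 -0.   ]
```

View pics/s3c.png

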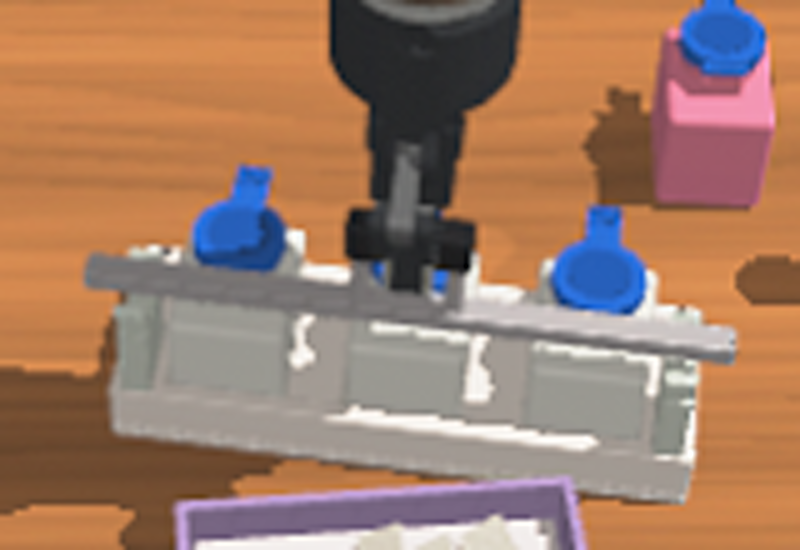

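View pics/w3.png

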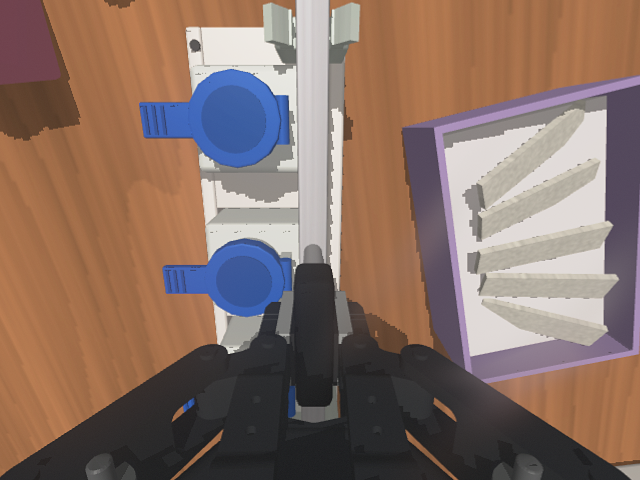

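The bar (x≈297–328) is midway between the left cheeks (264–360), and both ends lie over their posts. Seating it.

>>> {"method": "play_rows", "body": {
  "increments": [
    [[1, 0.08, 0, 0, 0, 0, 0], [1, 0.08, 0, 0, 0, 0, 0], [1, 0.08, 0, 0, 0, 0, 0], [1, 0.08, 0, 0, 0, 0, 0], [1, 0.06, 0, 0, 0, 0, 0], [1, 0.05, 0, 0, 0, 0, 0], [1, 0.04, 0, 0, 0, 0, 0], [1, 0, 0, 0, 0, 0, 0], [1, 0, 0, 0, 0, 0, 0], [1, 0, 0, 0, 0, 0, 0]]
  ]
}}

```text
t: 7.9
tcp_pos: [0.6617, 0.068, 0.1049]
tcp_rot: [0.458, 0.539, 0.457, -0.539]
force: [-0.1, 0.2, -2.5]
opening: 0.161
```

```bash
python3 -c "
from go import *;delta(np.array([.6614,.0681,.1026]),downR(-.163))
print(arm.sense()['wrist_torque'])"
```

```text
t 7.90 tcp [0.6617 0.068  0.1049] open 0.161 F [-0.1  0.2 -2.5] j [0.102 0.64  0.29  1.221 0.    1.837]
R now [[0.0, 0.987, -0.163], [0.0, -0.163, -0.987], [-1.0, 0.0, -0.0]]
turn units(.08) [-0.005 -0.001 -0.003]   shift units(30mm): now-axes [ 0.075 -0.009 -0.   ]  target-axes [ 0.075 -0.009 -0.   ]
[ 0.00167315 -0.0094195   0.01692493]
```

>>> {"method": "play_rows", "body": {
  "increments": [
    [[1, 0.03, 0, 0, 0, 0, 0], [1, 0.03, 0, 0, 0, 0, 0], [1, 0.03, 0, 0, 0, 0, 0], [1, 0.03, 0, 0, 0, 0, 0], [1, 0, 0, 0, 0, 0, 0], [1, 0, 0, 0, 0, 0, 0], [1, 0, 0, 0, 0, 0, 0], [1, 0, 0, 0, 0, 0, 0], [1, 0, 0, 0, 0, 0, 0], [1, 0, 0, 0, 0, 0, 0]]
  ]
}}

```text
t: 8.73
tcp_pos: [0.6617, 0.0681, 0.1027]
tcp_rot: [0.458, 0.54, 0.457, -0.539]
force: [-3.6, -0.2, 5.6]
opening: 0.166
```

```bash
python3 -c "
from go import *;delta(np.array([.6614,.0681,.1026]),downR(-.163))
print(arm.sense()['wrist_torque'])"
python3 shot.py wrist:w4 scene:s4
python3 -c "
import cv2
s=cv2.imread('pics/s4.png')
cv2.imwrite('pics/s4c.png',cv2.resize(s[200:310,270:430],None,fx=5,fy=5,interpolation=cv2.INTER_CUBIC))"
```

```text
t 8.73 tcp [0.6617 0.0681 0.1027] open 0.166 F [-3.6 -0.2  5.6] j [0.102 0.641 0.286 1.214 0.    1.837]
R now [[0.001, 0.987, -0.163], [0.0, -0.163, -0.987], [-1.0, 0.001, -0.0]]
turn units(.08) [-0.005 -0.005 -0.017]   shift units(30mm): now-axes [ 0.002 -0.011  0.001]  target-axes [ 0.002 -0.011  0.001]
[-0.0499327   0.69460173 -0.0080499 ]
```

View pics/s4c.png

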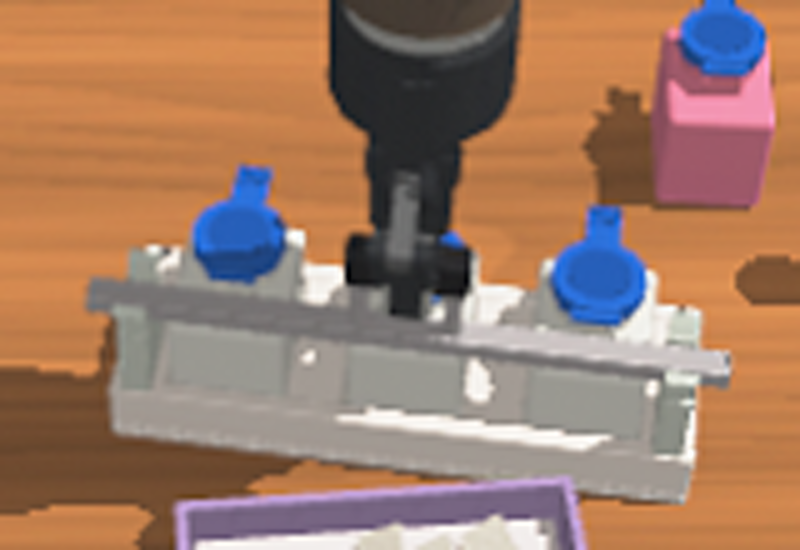

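The bar sits in both cradles: seated height is as predicted, with about 8 N of support from the posts. Releasing and lifting.

>>> {"method": "play_rows", "body": {
  "increments": [
    [[0.8, 0, 0, 0, 0, 0, 0], [0.7, 0, 0, 0, 0, 0, 0], [0.5, 0, 0, 0, 0, 0, 0], [0.5, 0, 0, 0, 0, 0, 0], [0.5, 0, 0, 0, 0, 0, 0], [0.5, 0, 0, 0, 0, 0, 0], [0.5, -0.2, 0, 0, 0, 0, 0], [0.5, -0.3, 0, 0, 0, 0, 0], [0.5, -0.5, 0, 0, 0, 0, 0], [0.5, -0.5, 0, 0, 0, 0, 0]]
  ]
}}

```text
t: 9.67
tcp_pos: [0.6614, 0.068, 0.147]
tcp_rot: [-0.457, -0.539, -0.458, 0.539]
force: [-0.1, 0.3, -0.1]
opening: 0.499
```

```bash
python3 - <<'E'
from go import *
# left lid tap point
yaw=-.163;x=np.array([np.cos(yaw),np.sin(yaw),0]);y=np.array([-np.sin(yaw),np.cos(yaw),0])
M=np.array([.6264,.0745,0])
for k,n in ((.082,'L'),(0,'M'),(-.082,'R')):
    print(n,M+k*y-.011*x)
delta(M+.082*y-.011*x+[0,0,.165],downR(-.163))
E
```

```text
L [0.6288527  0.15719815 0.        ]
M [0.61554581 0.07628507 0.        ]
R [ 0.60223891 -0.00462801  0.        ]
t 9.67 tcp [0.6614 0.068  0.147 ] open 0.499 F [-0.1  0.3 -0.1] j [ 0.102  0.615  0.358  1.314 -0.     1.837]
R now [[-0.0, 0.987, -0.163], [-0.0, -0.163, -0.987], [-1.0, -0.0, 0.0]]
turn units(.08) [-0.005  0.001  0.005]   shift units(30mm): now-axes [-0.598 -1.554 -2.757]  target-axes [-0.599 -1.553 -2.757]
```

>>> {"method": "play_rows", "body": {
  "increments": [
    [[0.5, -0.4, 0, 0, 0, 0, 0], [0.5, -0.3, 0, -0.2, 0, 0, 0], [0.6, 0, -0.15, -0.3, 0, 0, 0], [1, 0, -0.2, -0.4, 0, 0, 0], [1, 0, -0.3, -0.5, 0, 0, 0], [1, 0, -0.3, -0.5, 0, 0, 0], [1, 0, -0.3, -0.4, 0, 0, 0], [1, 0, -0.2, -0.3, 0, 0, 0], [1, 0, -0.1, -0.16, 0, 0, 0], [1, 0, 0, 0, 0, 0, 0]]
  ],
  "squeeze": 20
}}

```text
t: 10.5
tcp_pos: [0.6282, 0.159, 0.1668]
tcp_rot: [-0.458, -0.538, -0.458, 0.539]
force: [-0.5, -0.2, 0.3]
opening: -0.005
```

```bash
python3 - <<'E'
from go import *
import pickle
delta(np.array([.6289,.1572,.094]),downR(-.163))
pickle.dump(vision.camera_model('wrist'),open('cw5.pkl','wb'))
E
python3 shot.py wrist:w5 scene:s5
python3 -c "
import cv2
s=cv2.imread('pics/s5.png')
cv2.imwrite('pics/s5c.png',cv2.resize(s[200:310,270:430],None,fx=5,fy=5,interpolation=cv2.INTER_CUBIC))"
```

```text
t 10.50 tcp [0.6282 0.159  0.1668] open -0.005 F [-0.5 -0.2  0.3] j [0.248 0.57  0.332 1.334 0.    1.98 ]
R now [[-0.001, 0.987, -0.16], [-0.0, -0.16, -0.987], [-1.0, -0.001, 0.0]]
turn units(.08) [0.025 0.002 0.009]   shift units(30mm): now-axes [2.427 0.034 0.056]  target-axes [2.427 0.032 0.056]
```

View pics/s5c.png

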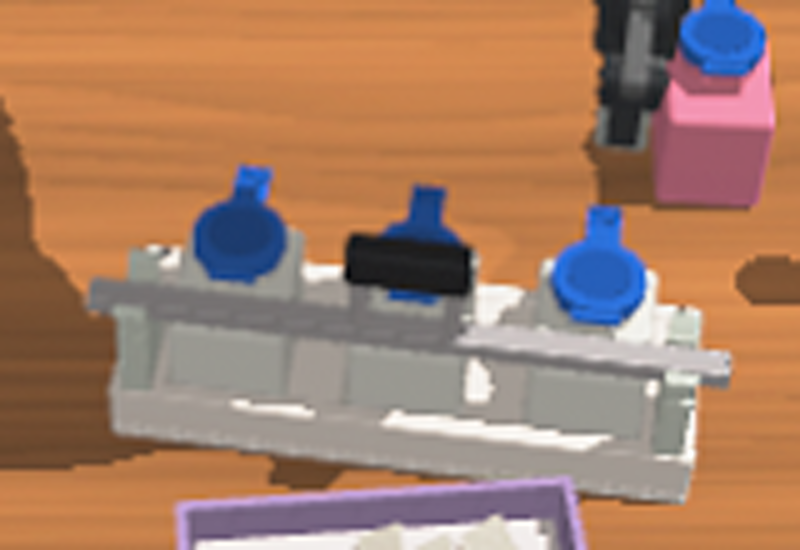

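View pics/w5.png

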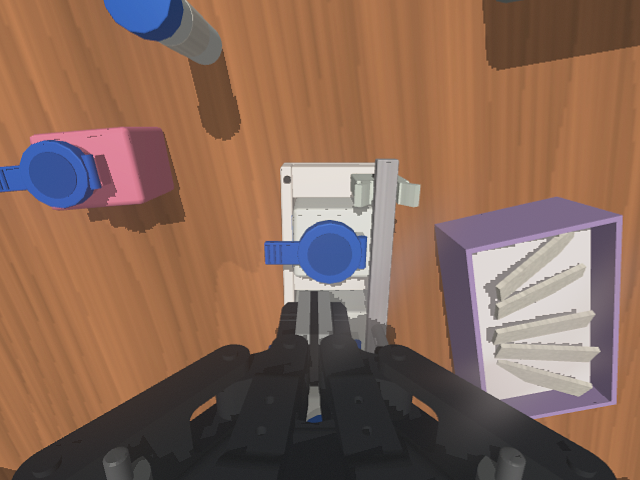

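The bar rests level across both posts with its grip upright, and the wrist view shows the shut fingers next to the left lid at (330,252).

>>> {"method": "play_rows", "body": {
  "increments": [
    [[1, 0.3, 0.03, 0.05, 0, 0, 0], [1, 0.5, 0, 0, 0, 0, 0], [1, 0.5, 0, 0, 0, 0, 0], [1, 0.5, 0, 0, 0, 0, 0], [1, 0.3, 0, 0, 0, 0, 0], [1, 0.2, 0, 0, 0, 0, 0], [1, 0.05, 0, 0, 0, 0, 0], [1, 0, 0, 0, 0, 0, 0], [1, 0, 0, 0, 0, 0, 0], [1, 0, 0, 0, 0, 0, 0]]
  ]
}}

```text
t: 11.43
tcp_pos: [0.6306, 0.1558, 0.0977]
tcp_rot: [0.458, 0.54, 0.457, -0.539]
force: [-0.7, 0.0, -0.2]
opening: -0.0
```

>>> {"method": "play_rows", "body": {
  "increments": [
    [[1, 0.04, 0, 0, 0, 0, 0], [1, 0.04, 0, 0, 0, 0, 0], [1, 0.04, 0, 0, 0, 0, 0], [1, 0, 0, 0, 0, 0, 0], [1, 0, 0, 0, 0, 0, 0], [1, 0, 0, 0, 0, 0, 0], [1, 0, 0, 0, 0, 0, 0], [1, 0, 0, 0, 0, 0, 0], [1, 0, 0, 0, 0, 0, 0], [1, 0, 0, 0, 0, 0, 0]]
  ]
}}

```text
t: 12.27
tcp_pos: [0.6298, 0.1557, 0.093]
tcp_rot: [0.458, 0.539, 0.457, -0.539]
force: [0.5, -0.3, -0.0]
opening: -0.001
```

```bash
python3 - <<'E'
from go import *
delta(np.array([.6289,.1572,.088]),downR(-.163)); print(arm.sense()['wrist_torque'])
E
```

```text
t 12.27 tcp [0.6298 0.1557 0.093 ] open -0.001 F [ 0.5 -0.3 -0. ] j [ 0.242  0.616  0.216  1.17  -0.     1.977]
R now [[0.0, 0.987, -0.163], [-0.0, -0.163, -0.987], [-1.0, 0.0, 0.0]]
turn units(.08) [-0.006  0.    -0.001]   shift units(30mm): now-axes [ 0.168 -0.038 -0.046]  target-axes [ 0.168 -0.038 -0.046]
[ 0.04301468 -0.02431232 -0.00738951]
```

>>> {"method": "play_rows", "body": {
  "increments": [
    [[1, 0.03, -0.04, -0.04, 0, 0, 0], [1, 0.03, 0, 0, 0, 0, 0], [1, 0.03, 0, 0, 0, 0, 0], [1, 0.03, 0, 0, 0, 0, 0], [1, 0.03, 0, 0, 0, 0, 0], [1, 0.02, 0, 0, 0, 0, 0], [1, 0, 0, 0, 0, 0, 0], [1, 0, 0, 0, 0, 0, 0], [1, 0, 0, 0, 0, 0, 0], [1, 0, 0, 0, 0, 0, 0]]
  ]
}}

```text
t: 13.1
tcp_pos: [0.6288, 0.1572, 0.0898]
tcp_rot: [0.458, 0.54, 0.457, -0.539]
force: [-5.1, -0.5, 9.5]
opening: -0.0
```

```bash
python3 - <<'E'
from go import *
delta(np.array([.6289,.1572,.086]),downR(-.163)); print(arm.sense()['wrist_torque'])
E
```

```text
t 13.10 tcp [0.6288 0.1572 0.0898] open -0.000 F [-5.1 -0.5  9.5] j [0.245 0.617 0.208 1.16  0.    1.979]
R now [[0.001, 0.987, -0.163], [0.001, -0.163, -0.987], [-1.0, 0.001, -0.001]]
turn units(.08) [-0.004 -0.009 -0.012]   shift units(30mm): now-axes [ 0.127  0.004 -0.001]  target-axes [ 0.127  0.005 -0.001]
[-0.14831423  0.73673239 -0.02080113]
```

Left lid: solid, with 9.5 N at z=0.0898 and no give. Going to the middle one.

>>> {"method": "play_rows", "body": {
  "increments": [
    [[1, -0.3, 0, 0, 0, 0, 0], [1, -0.5, 0, 0, 0, 0, 0], [1, 0, 0, 0.4, 0, 0, 0], [1, 0, 0, 0.7, 0, 0, 0], [1, 0, 0, 0.8, 0, 0, 0], [1, 0, 0, 0.53, 0, 0, 0], [1, 0, 0, 0.3, 0, 0, 0], [1, 0, 0, 0, 0, 0, 0], [1, 0, 0, 0, 0, 0, 0], [1, 0, 0, 0, 0, 0, 0]]
  ]
}}

```text
t: 13.93
tcp_pos: [0.6157, 0.0768, 0.1119]
tcp_rot: [0.458, 0.539, 0.458, -0.539]
force: [-0.1, 0.0, 0.2]
opening: 0.001
```

```bash
python3 - <<'E'
from go import *
delta(np.array([.6155,.0763,.089]),downR(-.163))
E
```

```text
t 13.93 tcp [0.6157 0.0768 0.1119] open 0.001 F [-0.1  0.   0.2] j [1.240e-01 5.470e-01 1.470e-01 1.170e+00 1.000e-03 1.858e+00]
R now [[0.0, 0.987, -0.162], [0.001, -0.162, -0.987], [-1.0, 0.0, -0.001]]
turn units(.08) [-0.    -0.008 -0.003]   shift units(30mm): now-axes [ 0.763 -0.005  0.018]  target-axes [ 0.763 -0.005  0.018]
```

>>> {"method": "play_rows", "body": {
  "increments": [
    [[1, 0.2, 0, 0, 0, 0, 0], [1, 0.2, 0, 0, 0, 0, 0], [1, 0.1, 0, 0, 0, 0, 0], [1, 0.08, 0, 0, 0, 0, 0], [1, 0.05, 0, 0, 0, 0, 0], [1, 0.05, 0, 0, 0, 0, 0], [1, 0.04, 0, 0, 0, 0, 0], [1, 0.04, 0, 0, 0, 0, 0], [1, 0, 0, 0, 0, 0, 0], [1, 0, 0, 0, 0, 0, 0]]
  ]
}}

```text
t: 14.77
tcp_pos: [0.6155, 0.0763, 0.0899]
tcp_rot: [0.458, 0.539, 0.457, -0.539]
force: [-2.1, 0.5, 5.0]
opening: -0.001
```

>>> {"method": "play_rows", "body": {
  "increments": [
    [[1, 0.03, 0, 0, 0, 0, 0], [1, 0.02, 0, 0, 0, 0, 0], [1, 0, 0, 0, 0, 0, 0], [1, 0, 0, 0, 0, 0, 0], [1, 0, 0, 0, 0, 0, 0], [1, 0, 0, 0, 0, 0, 0], [1, 0, 0, 0, 0, 0, 0], [1, 0, 0, 0, 0, 0, 0], [1, 0, 0, 0, 0, 0, 0], [1, 0, 0, 0, 0, 0, 0]]
  ]
}}

```text
t: 15.6
tcp_pos: [0.6156, 0.0764, 0.0897]
tcp_rot: [0.458, 0.54, 0.457, -0.539]
force: [-4.6, 0.2, 10.5]
opening: 0.0
```

```bash
python3 - <<'E'
from go import *
delta(np.array([.6155,.0763,.089]),downR(-.163))
E
```

```text
t 15.60 tcp [0.6156 0.0764 0.0897] open 0.000 F [-4.6  0.2 10.5] j [0.123 0.564 0.114 1.119 0.    1.857]
R now [[0.002, 0.987, -0.163], [0.0, -0.163, -0.987], [-1.0, 0.002, -0.001]]
turn units(.08) [-0.004 -0.009 -0.019]   shift units(30mm): now-axes [ 0.025 -0.003  0.003]  target-axes [ 0.025 -0.003  0.003]
```

Middle lid: solid too, with 10.5 N at z=0.0897. Now the right one, which I still need to tap and verify.

>>> {"method": "play_rows", "body": {
  "increments": [
    [[1, -0.3, 0, 0, 0, 0, 0], [1, -0.5, 0, 0, 0, 0, 0], [1, 0, 0, 0.4, 0, 0, 0], [1, 0, 0, 0.7, 0, 0, 0], [1, 0, 0, 0.8, 0, 0, 0], [1, 0, 0, 0.53, 0, 0, 0], [1, 0, 0, 0.3, 0, 0, 0], [1, 0, 0, 0, 0, 0, 0], [1, 0, 0, 0, 0, 0, 0], [1, 0, 0, 0, 0, 0, 0]]
  ]
}}

```text
t: 16.43
tcp_pos: [0.6023, -0.0041, 0.1114]
tcp_rot: [0.458, 0.539, 0.458, -0.539]
force: [0.1, -0.2, -0.3]
opening: 0.001
```

>>> {"method": "play_rows", "body": {
  "increments": [
    [[1, 0.2, 0, 0, 0, 0, 0], [1, 0.2, 0, 0, 0, 0, 0], [1, 0.1, 0, 0, 0, 0, 0], [1, 0.08, 0, 0, 0, 0, 0], [1, 0.05, 0, 0, 0, 0, 0], [1, 0.05, 0, 0, 0, 0, 0], [1, 0.04, 0, 0, 0, 0, 0], [1, 0.04, 0, 0, 0, 0, 0], [1, 0, 0, 0, 0, 0, 0], [1, 0, 0, 0, 0, 0, 0]]
  ]
}}

```text
t: 17.27
tcp_pos: [0.6022, -0.0046, 0.0889]
tcp_rot: [0.458, 0.539, 0.457, -0.539]
force: [0.2, 0.1, -0.3]
opening: 0.001
```

```bash
python3 - <<'E'
from go import *
delta(np.array([.6022,-.0046,.0875]),downR(-.163))
E
```

```text
t 17.27 tcp [ 0.6022 -0.0046  0.0889] open 0.001 F [ 0.2  0.1 -0.3] j [-0.008  0.532  0.057  1.096 -0.     1.727]
R now [[0.0, 0.987, -0.163], [-0.0, -0.163, -0.987], [-1.0, 0.0, -0.0]]
turn units(.08) [-0.006 -0.    -0.003]   shift units(30mm): now-axes [ 0.047 -0.    -0.001]  target-axes [ 0.047 -0.    -0.001]
```

>>> {"method": "play_rows", "body": {
  "increments": [
    [[1, 0.03, 0, 0, 0, 0, 0], [1, 0.03, 0, 0, 0, 0, 0], [1, 0, 0, 0, 0, 0, 0], [1, 0, 0, 0, 0, 0, 0], [1, 0, 0, 0, 0, 0, 0], [1, 0, 0, 0, 0, 0, 0], [1, 0, 0, 0, 0, 0, 0], [1, 0, 0, 0, 0, 0, 0], [1, 0, 0, 0, 0, 0, 0], [1, 0, 0, 0, 0, 0, 0]]
  ]
}}

```text
t: 18.1
tcp_pos: [0.6023, -0.0046, 0.0872]
tcp_rot: [0.458, 0.539, 0.457, -0.539]
force: [-0.7, -0.7, 2.6]
opening: -0.001
```

```bash
python3 - <<'E'
from go import *
delta(np.array([.6022,-.0046,.0875]),downR(-.163))
print(arm.sense()['wrist_torque'])
E
```

```text
t 18.10 tcp [ 0.6023 -0.0046  0.0872] open -0.001 F [-0.7 -0.7  2.6] j [-0.008  0.534  0.055  1.092 -0.     1.727]
R now [[0.0, 0.987, -0.163], [-0.0, -0.163, -0.987], [-1.0, 0.0, -0.0]]
turn units(.08) [-0.005 -0.001 -0.006]   shift units(30mm): now-axes [-0.009 -0.004  0.001]  target-axes [-0.009 -0.004  0.001]
[-0.06594724 -0.04782258 -0.01873461]
```

The right lid gave about 2.5 mm with under 3 N (contact height 0.0898, now 0.0872), while the others held 10 N without moving. So the right lid is the loose one. Lifting off and working out the tab approach, tilted forward-down, with the jaws across the tab's width.

>>> {"method": "play_rows", "body": {
  "increments": [
    [[1, -0.3, 0, 0, 0, 0, 0], [1, -0.6, 0, 0, 0, 0, 0], [1, -0.8, -0.1, 0, 0, 0, 0], [0.5, -0.4, -0.6, 0, -0.3, 0, 0], [0.5, 0, -0.8, 0, -0.9, 0, 0], [0.5, 0, 0, 0, -0.95, 0, 0], [0.5, 0, 0, 0, -0.95, 0, 0], [0.5, 0, 0, 0, -0.95, 0, 0], [0.5, 0, 0, 0, -0.95, 0, 0], [0.5, 0, 0, 0, -0.95, 0, 0]]
  ]
}}

```text
t: 18.93
tcp_pos: [0.5574, 0.0022, 0.1504]
tcp_rot: [0.572, 0.415, 0.573, -0.415]
force: [-0.8, -0.4, -0.5]
opening: 0.498
```

```bash
cat > tgt.py <<'E'
from go import *
yaw=-.163;X=np.array([np.cos(yaw),np.sin(yaw),0]);Y=np.array([-np.sin(yaw),np.cos(yaw),0]);Z=np.array([0,0,1.])
M=np.array([.6264,.0745,.0898]);C=M-.082*Y
tab=C-.034*X-.0035*Z; hinge=tab+.056*X
def pose(theta,p0,d=.010,sh=.004,slip=0):
    # tool pose for lid angle theta; tool pitch p0 at theta=0
    u=-X*np.cos(theta)+Z*np.sin(theta); c=hinge+(.056+sh)*u
    R=frontR(yaw,p0+theta-slip); 
    return c+d*frontR(yaw,p0+theta-slip).apply([1,0,0]),R
E
python3 - <<'E'
from tgt import *
print(tab,hinge)
R=frontR(yaw,np.pi/4);P,_=pose(0,np.pi/4,d=-.04)
delta(P,R);rows(P,R,14)
E
```

```text
[ 0.57954378 -0.00089559  0.0863    ] [ 0.6348015  -0.00998322  0.0863    ]
t 18.93 tcp [0.5574 0.0022 0.1504] open 0.498 F [-0.8 -0.4 -0.5] j [0.004 0.399 0.014 1.185 0.    1.258]
R now [[-0.0, 0.95, 0.311], [0.0, 0.311, -0.95], [-1.0, -0.0, -0.0]]
turn units(.08) [-12.906  -8.807   5.346]   shift units(30mm): now-axes [ 1.193 -0.286 -0.167]  target-axes [ 0.61   0.016 -1.078]
[0.09, -0.02, -0.01] [-0.922, -0.629, 0.382]
[0.08, -0.02, -0.02] [-0.922, -0.629, 0.382]
[0.08, -0.02, -0.02] [-0.922, -0.629, 0.382]
[0.08, -0.02, -0.03] [-0.922, -0.629, 0.382]
[0.08, -0.02, -0.04] [-0.922, -0.629, 0.382]
[0.08, -0.02, -0.04] [-0.922, -0.629, 0.382]
[0.07, -0.02, -0.05] [-0.922, -0.629, 0.382]
[0.07, -0.02, -0.05] [-0.922, -0.629, 0.382]
[0.07, -0.02, -0.06] [-0.922, -0.629, 0.382]
[0.06, -0.02, -0.06] [-0.922, -0.629, 0.382]
[0.06, -0.01, -0.06] [-0.922, -0.629, 0.382]
[0.06, -0.01, -0.07] [-0.922, -0.629, 0.382]
[0.05, -0.01, -0.07] [-0.922, -0.629, 0.382]
[0.05, -0.0, -0.07] [-0.922, -0.629, 0.382]
```

>>> {"method": "play_rows", "body": {
  "increments": [
    [[0.5, 0, 0, 0, -0.92, -0.63, 0.38], [0.5, 0, 0, 0, -0.92, -0.63, 0.38], [0.5, 0, 0, 0, -0.92, -0.63, 0.38], [0.5, 0, 0, 0, -0.92, -0.63, 0.38], [0.5, 0, 0, 0, -0.92, -0.63, 0.38], [0.5, 0, 0, 0, -0.92, -0.63, 0.38], [0.5, 0, 0, 0, -0.92, -0.63, 0.38], [0.5, 0, 0, 0, -0.92, -0.63, 0.38], [0.5, 0, 0, 0, -0.92, -0.63, 0.38], [0.5, 0, 0, 0, -0.92, -0.63, 0.38]]
  ]
}}

```text
t: 19.77
tcp_pos: [0.5575, 0.0026, 0.1506]
tcp_rot: [0.858, 0.149, 0.456, -0.184]
force: [-0.0, -0.8, -0.5]
opening: 0.504
```

```bash
python3 - <<'E'
from tgt import *
R=frontR(yaw,np.pi/4);P,_=pose(0,np.pi/4,d=-.04)
delta(P,R);rows(P,R,5)
E
```

```text
t 19.77 tcp [0.5575 0.0026 0.1506] open 0.504 F [-0.  -0.8 -0.5] j [ 0.141  0.09  -0.589  0.367 -0.253  0.569]
R now [[0.516, 0.451, 0.728], [-0.179, 0.888, -0.424], [-0.838, 0.088, 0.539]]
turn units(.08) [-3.683 -2.478  1.56 ]   shift units(30mm): now-axes [ 0.827 -0.2   -0.911]  target-axes [ 0.614  0.006 -1.084]
[0.17, -0.04, -0.18] [-0.737, -0.496, 0.312]
[0.16, -0.03, -0.19] [-0.737, -0.496, 0.312]
[0.15, -0.03, -0.2] [-0.737, -0.496, 0.312]
[0.14, -0.02, -0.21] [-0.737, -0.496, 0.312]
[0.13, -0.01, -0.21] [-0.737, -0.496, 0.312]
```

>>> {"method": "play_rows", "body": {
  "increments": [
    [[0.5, 0.17, -0.04, -0.18, -0.74, -0.5, 0.31], [0.5, 0.16, -0.03, -0.19, -0.74, -0.5, 0.31], [0.5, 0.15, -0.03, -0.2, -0.74, -0.5, 0.31], [0.5, 0.14, -0.02, -0.21, -0.74, -0.5, 0.31], [0.5, 0.13, -0.01, -0.21, -0.74, -0.5, 0.31], [0.5, 0, 0, 0, 0, 0, 0], [0.5, 0, 0, 0, 0, 0, 0], [0.5, 0, 0, 0, 0, 0, 0], [0.5, 0, 0, 0, 0, 0, 0], [0.5, 0, 0, 0, 0, 0, 0]]
  ]
}}

```text
t: 20.6
tcp_pos: [0.5495, 0.0041, 0.1154]
tcp_rot: [0.921, 0.032, 0.381, -0.077]
force: [0.3, -0.5, -0.0]
opening: 0.498
```

```bash
python3 - <<'E'
from tgt import *
import pickle
R=frontR(yaw,np.pi/4);P,_=pose(0,np.pi/4)
delta(P,R)
pickle.dump(vision.camera_model('wrist'),open('cw6.pkl','wb'))
E
python3 shot.py wrist:w6
```

```text
t 20.60 tcp [0.5495 0.0041 0.1154] open 0.498 F [ 0.3 -0.5 -0. ] j [ 0.117  0.114 -0.9   -0.21  -0.199  0.204]
R now [[0.698, 0.166, 0.696], [-0.117, 0.986, -0.118], [-0.706, 0.001, 0.708]]
turn units(.08) [-0.043  0.017  0.029]   shift units(30mm): now-axes [ 1.643  0.    -0.066]  target-axes [ 1.643 -0.003 -0.064]
```

View pics/w6.png

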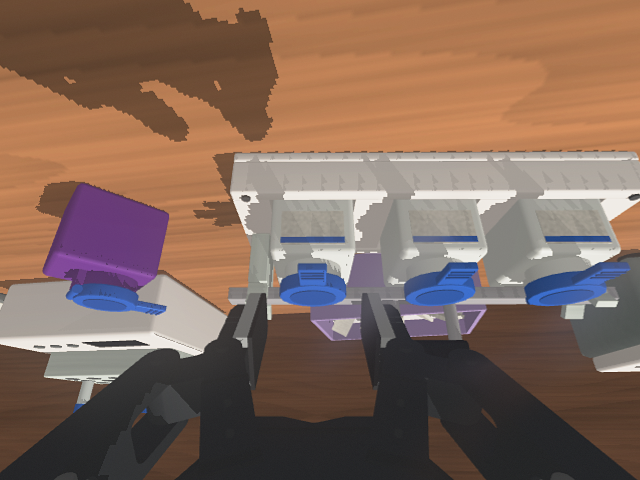

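The wrist camera is now below the tool, so its picture is upside down. The right lid's tab, at (313,275), is centred between the two fingers, which show at x≈255 and x≈372. Checking the prediction and the camera's clearance.

```bash
python3 - <<'E'
from tgt import *
import pickle
cm=pickle.load(open('cw6.pkl','rb'))
print('cam',-cm['R'].T@cm['t'])
for k in (0,.008,-.008): print(proj(cm,[tab-.010*X+k*Y, tab+k*Y, tab-.01*X-.0025*Z+k*Y]))
print('lid C',proj(cm,C-.022*X))
im=cv2.imread('pics/w6.png');cv2.imwrite('pics/w6c.png',cv2.resize(im[190:400,220:400],None,fx=3.5,fy=3.5,interpolation=cv2.INTER_CUBIC)[:600])
E
```

```text
cam [0.39548812 0.03063683 0.15936874]
[[312.29167433 267.11931336]
 [312.41574964 273.81180625]
 [312.29108324 262.90789299]]
[[326.9187103  267.07316491]
 [326.38903944 273.76831638]
 [326.83195062 262.86162475]]
[[297.66731238 267.16555517]
 [298.44490134 273.85540462]
 [297.75285856 262.95423762]]
lid C [[312.55346682 286.61763472]]
```

View pics/w6c.png

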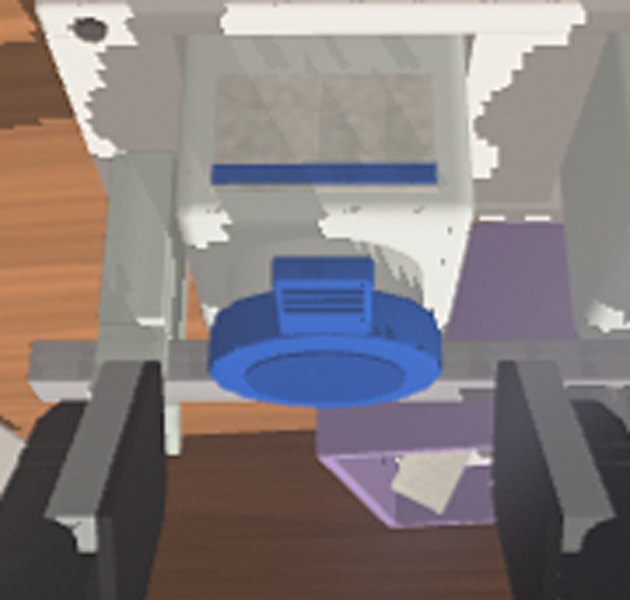

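The prediction matches the tab edges within a pixel. Advancing along the fingers and pinching lightly.

>>> {"method": "play_rows", "body": {
  "increments": [
    [[0.5, 0.2, 0, -0.06, 0, 0, 0], [0.5, 0.3, 0, 0, 0, 0, 0], [0.5, 0.3, 0, 0, 0, 0, 0], [0.5, 0.3, 0, 0, 0, 0, 0], [0.5, 0.2, 0, 0, 0, 0, 0], [0.5, 0.2, 0, 0, 0, 0, 0], [0.5, 0.14, 0, 0, 0, 0, 0], [0.5, 0, 0, 0, 0, 0, 0], [0.5, 0, 0, 0, 0, 0, 0], [0.5, 0, 0, 0, 0, 0, 0]]
  ],
  "squeeze": 25
}}

```text
t: 21.48
tcp_pos: [0.5806, -0.0017, 0.0777]
tcp_rot: [0.92, 0.032, 0.382, -0.077]
force: [0.1, 0.4, -0.2]
opening: 0.5
```

```bash
python3 - <<'E'
from tgt import *
R=frontR(yaw,np.pi/4);P,_=pose(0,np.pi/4)
delta(P,R)
E
python3 shot.py wrist:w7
```

```text
t 21.48 tcp [ 0.5806 -0.0017  0.0777] open 0.500 F [ 0.1  0.4 -0.2] j [ 0.092  0.263 -0.873 -0.332 -0.182  0.185]
R now [[0.696, 0.166, 0.698], [-0.117, 0.986, -0.117], [-0.708, -0.0, 0.706]]
turn units(.08) [-0.03  -0.016  0.035]   shift units(30mm): now-axes [0.007 0.021 0.08 ]  target-axes [0.007 0.021 0.08 ]
```

View pics/w7.png

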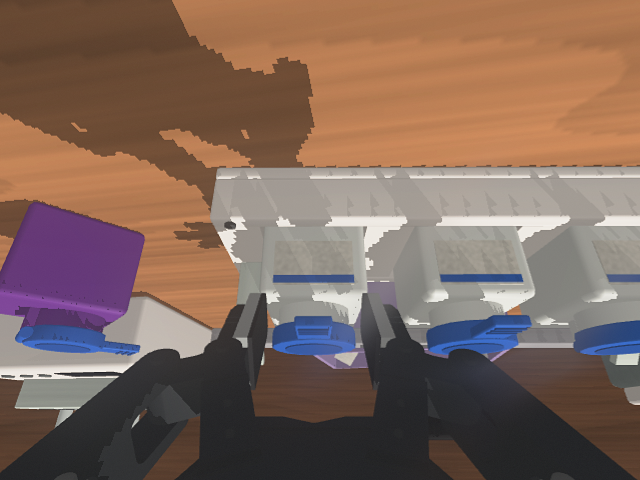

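The tab, at (313,325), lies between the finger pads. I trim 2 mm and close.

>>> {"method": "play_rows", "body": {
  "increments": [
    [[0.5, 0, 0.02, 0.08, 0, 0, 0], [0.7, 0, 0, 0, 0, 0, 0], [0.8, 0, 0, 0, 0, 0, 0], [1, 0, 0, 0, 0, 0, 0], [1, 0, 0, 0, 0, 0, 0], [1, 0, 0, 0, 0, 0, 0], [1, 0, 0, 0, 0, 0, 0], [1, 0, 0, 0, 0, 0, 0], [1, 0, 0, 0, 0, 0, 0], [1, 0, 0, 0, 0, 0, 0]]
  ],
  "squeeze": 25
}}

```text
t: 22.37
tcp_pos: [0.5828, -0.0015, 0.0795]
tcp_rot: [0.921, 0.032, 0.382, -0.077]
force: [0.2, 0.3, 0.9]
opening: 0.176
```

```bash
python3 - <<'E'
from tgt import *
R=frontR(yaw,np.pi/4);P,_=pose(0,np.pi/4)
delta(P,R)
E
python3 shot.py wrist:w8
```

```text
t 22.37 tcp [ 0.5828 -0.0015  0.0795] open 0.176 F [0.2 0.3 0.9] j [ 0.092  0.261 -0.866 -0.324 -0.182  0.185]
R now [[0.697, 0.166, 0.698], [-0.117, 0.986, -0.117], [-0.708, -0.0, 0.707]]
turn units(.08) [-0.032 -0.008  0.036]   shift units(30mm): now-axes [ 0.002  0.001 -0.013]  target-axes [ 0.002  0.001 -0.013]
```

View pics/w8.png

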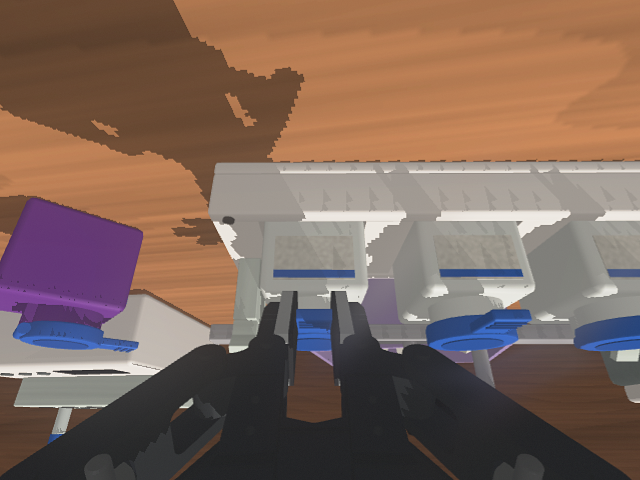

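The pinch is on the tab: opening 15 mm and only 0.9 N of force. Working out the constant arc increments about the hinge.

```bash
python3 - <<'E'
from tgt import *
s,p,r=state()
v=r.inv().apply(p-hinge); print(v)
for w in (.4,.65,.7):
    a=w*.08; print(w,np.degrees(a),((Ro.from_rotvec([0,a,0]).apply(v)-v)/.03).round(4))
P,R=pose(np.radians(60),np.pi/4);print(P)
E
```

```text
[-0.03245914 -0.00022282 -0.04197608]
0.4 1.8334649444186344 [-0.0442  0.      0.0353]
0.65 2.979380534680281 [-0.0713  0.      0.0581]
0.7 3.2085636527326096 [-0.0766  0.      0.0628]
[ 0.60264527 -0.00469484  0.12860227]
```

>>> {"method": "play_rows", "body": {
  "increments": [
    [[1, -0.044, 0, 0.035, 0, 0.4, 0], [1, -0.071, 0, 0.058, 0, 0.65, 0], [1, -0.071, 0, 0.058, 0, 0.65, 0], [1, -0.071, 0, 0.058, 0, 0.65, 0], [1, -0.071, 0, 0.058, 0, 0.65, 0], [1, -0.071, 0, 0.058, 0, 0.65, 0], [1, -0.071, 0, 0.058, 0, 0.65, 0], [1, -0.071, 0, 0.058, 0, 0.65, 0], [1, -0.044, 0, 0.035, 0, 0.4, 0], [1, 0, 0, 0, 0, 0, 0]]
  ]
}}

```text
t: 23.25
tcp_pos: [0.5858, -0.0019, 0.1022]
tcp_rot: [0.818, 0.048, 0.569, -0.068]
force: [1.1, 0.3, -1.9]
opening: 0.176
```

```bash
python3 - <<'E'
from tgt import *
s,p,r=state()
v=r.inv().apply(p-hinge); print(v)
x=r.apply([1,0,0]);print('pitch',np.degrees(np.arcsin(-x[2])))
P,R=pose(np.radians(60),np.pi/4);delta(P,R)
E
python3 shot.py wrist:w9 scene:s9
```

```text
[-0.03218652 -0.00012137 -0.04101923]
pitch 69.5993114555907
t 23.25 tcp [ 0.5858 -0.0019  0.1022] open 0.176 F [ 1.1  0.3 -1.9] j [ 0.033  0.273 -0.388  0.561 -0.069  0.187]
R now [[0.344, 0.166, 0.924], [-0.058, 0.986, -0.156], [-0.937, 0.0, 0.349]]
turn units(.08) [-5.000e-02  7.723e+00  1.000e-03]   shift units(30mm): now-axes [-0.627 -0.     0.841]  target-axes [-0.998 -0.002  0.322]
```

View pics/w9.png

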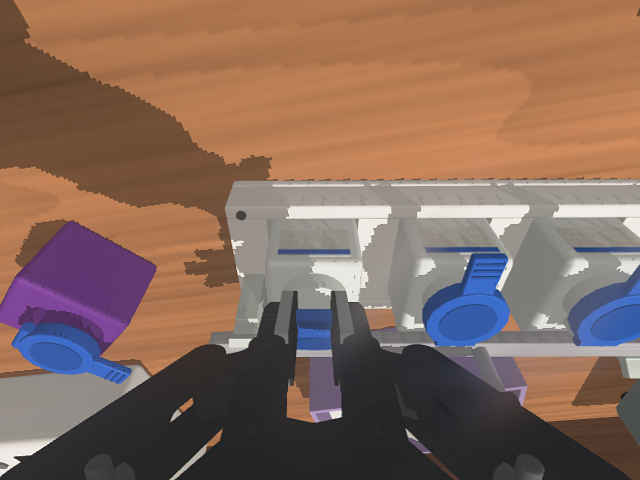

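The tab stays in the fingers at about 25° with force under 2.5 N. Continuing to 60°.

>>> {"method": "play_rows", "body": {
  "increments": [
    [[1, -0.05, 0, 0.04, 0, 0.46, 0], [1, -0.091, 0, 0.076, 0, 0.85, 0], [1, -0.091, 0, 0.076, 0, 0.85, 0], [1, -0.091, 0, 0.076, 0, 0.85, 0], [1, -0.091, 0, 0.076, 0, 0.85, 0], [1, -0.091, 0, 0.076, 0, 0.85, 0], [1, -0.091, 0, 0.076, 0, 0.85, 0], [1, -0.091, 0, 0.076, 0, 0.85, 0], [1, -0.091, 0, 0.076, 0, 0.85, 0], [1, -0.05, 0, 0.04, 0, 0.46, 0]]
  ]
}}

```text
t: 24.18
tcp_pos: [0.6021, -0.0048, 0.1267]
tcp_rot: [0.605, 0.066, 0.792, -0.051]
force: [-1.6, -1.0, 3.1]
opening: 0.174
```

>>> {"method": "play_rows", "body": {
  "increments": [
    [[1, 0, 0, 0, 0, 0, 0], [1, 0, 0, 0, 0, 0, 0], [1, 0, 0, 0, 0, 0, 0], [1, 0, 0, 0, 0, 0, 0], [1, 0, 0, 0, 0, 0, 0], [1, 0, 0, 0, 0, 0, 0], [1, 0, 0, 0, 0, 0, 0], [1, 0, 0, 0, 0, 0, 0], [1, 0, 0, 0, 0, 0, 0], [1, 0, 0, 0, 0, 0, 0]]
  ]
}}

```text
t: 25.02
tcp_pos: [0.6026, -0.0048, 0.1277]
tcp_rot: [0.607, 0.066, 0.79, -0.051]
force: [-0.5, -1.4, -3.1]
opening: 0.172
```

```bash
python3 - <<'E'
from tgt import *
import pickle
s,p,r=state()
v=r.inv().apply(p-hinge); print(v)
P,R=pose(np.radians(60),np.pi/4);delta(P,R)
pickle.dump(vision.camera_model('wrist'),open('cw10.pkl','wb'))
E
python3 shot.py wrist:w10 scene:s10 top:t10
python3 -c "
import cv2
s=cv2.imread('pics/s10.png')
cv2.imwrite('pics/s10c.png',cv2.resize(s[180:310,250:430],None,fx=4.4,fy=4.4,interpolation=cv2.INTER_CUBIC))"
```

```text
[-0.03155732 -0.00020031 -0.04218764]
t 25.02 tcp [ 0.6026 -0.0048  0.1277] open 0.172 F [-0.5 -1.4 -3.1] j [-0.026  0.721  0.463  1.571  0.036  0.136]
R now [[-0.255, 0.166, 0.953], [0.043, 0.986, -0.16], [-0.966, -0.0, -0.258]]
turn units(.08) [-0.046  0.007 -0.009]   shift units(30mm): now-axes [-0.03   0.002 -0.007]  target-axes [-0.03   0.002 -0.007]
```

View pics/w10.png

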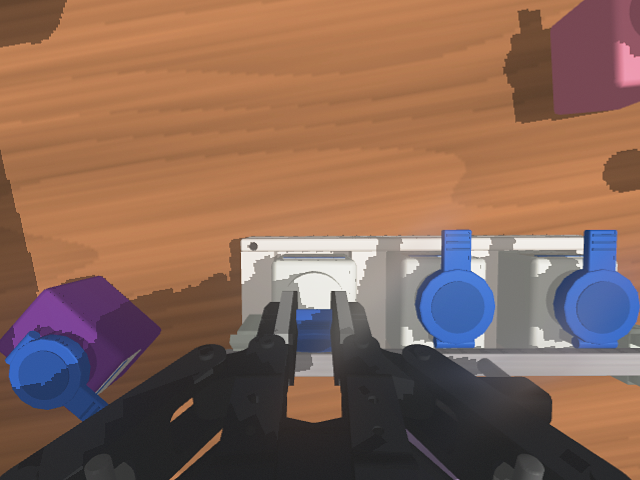

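View pics/s10c.png

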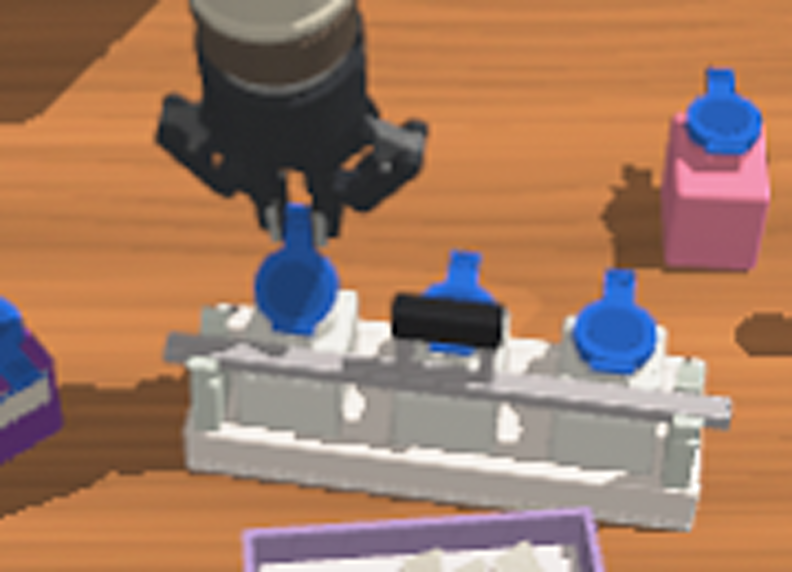

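View pics/t10.png

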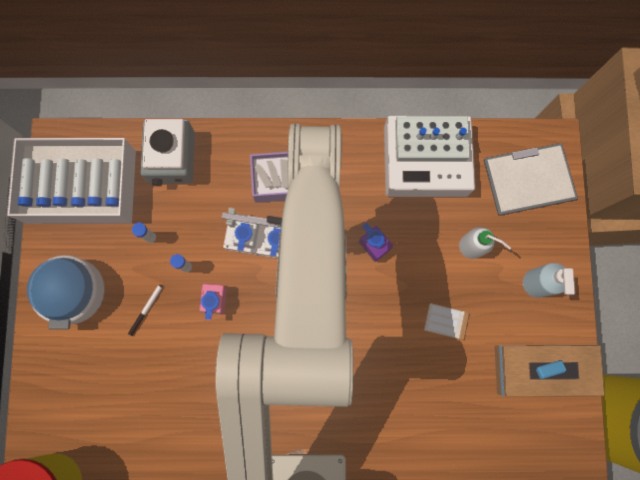

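The pictures show the right lid swung up with its tab in the fingers. The bar is in both cradles, the other two lids are shut, and the bystanders have not moved. As a last check, the lid angle from the scene view: the tab tip is at about (317.7,227.3), with the rim below it.

```bash
python3 - <<'E'
from tgt import *
cs=vision.camera_model('scene')
for a in (50,55,60,65):
    t=np.radians(a);u=-X*np.cos(t)+Z*np.sin(t);n=Z*np.cos(t)+X*np.sin(t)
    print(a,proj(cs,[hinge+.066*u-.0015*n,hinge+.022*u+.0035*n]).round(1).tolist())
s,p,r=state();print(s['force'],s['opening'],s['t'])
E
```

```text
50 [[318.7, 225.6], [316.5, 245.1]]
55 [[318.3, 225.8], [316.3, 245.4]]
60 [[318.0, 226.3], [316.2, 245.7]]
65 [[317.5, 227.0], [316.0, 246.1]]
[ 0.16726444 -0.16498404 -3.36383694] 0.17286625734573127 25.1667
```

```bash
python3 -c "
from plant import job
print(job.job_done())"
```

```text
the job is handed in; nothing more can be done
None
```

I laid the bar in both cradles and let go of it, found the loose lid, and handed in holding it open at about 60° by its tab. The robot clock read about 25 s of the 61 s allowed.

- **Bar:** it seated at the expected height, with about 8 N of support from the posts. The last pictures show it lying in both cradles.
- **Taps, left to right:** the left lid was solid (9.5 N at 0.0898 m) and so was the middle one (10.5 N at 0.0897 m). The right lid gave about 2.5 mm under less than 3 N, so I took it as the loose one. I did not look at it separately to see it spring back.
- **Lid:** I pinched the right lid's tab with 25 N and swung it about its hinge. The arm ended within 1 mm of the pose worked out for 60°. The tab was still in the fingers, with the opening at about 15 mm and about 3 N on the wrist.
- **Other checks:** the last pictures show the other two lids shut, the bottles down in the rack, and the visible bystanders where they were. In the top view the arm hides part of the rack and the swab carton.
- **Least certain:** the scene camera fits 60°, but it changes so little with lid angle that it is a weak check. The 60° rests mainly on the arm's pose.

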